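# Crank the hand coffee mill

## Task

Take the crank with the blue knob and the square hole, fit it all the way down onto the square shaft on top of the coffee mill, and wind the mill clockwise (seen from above, as the arrow on the mill shows) for at least two full turns. Then let go and leave the crank seated on the shaft. Leave the red-knobbed crank, which has a round hole, where it lies.

Things in the scene. Friction and masses are not known exactly. Their poses are not given: they have to be found in the camera images.
- crank: Right crank, flat on a 19 mm high wooden board, knob up, 0.135 kg: steel bar (16 wide, 8 mm thick) with a hub at one end, an upright blue knob at the other. Origin: centre of the hub's underside, on the axis of its square hole; z up; +x along the bar to the knob's axis, 60 mm away. Hub 38x38, 18 mm high; hole 23x23 mm, right through, sides along x and y. Bar's end: round, 28 mm.
- crank_grip (a point): Where to grip the right crank: on the blue knob's axis, 45 mm above the crank's underside. Knob: square post 22x22 mm, from 12 to 58 mm above the underside; this frame's x and y are square to its flats. It swivels endlessly on the bar, stiffly (0.025 N m): carried by the knob the crank keeps its heading, yet when winding the gripper need not turn.
- shaft_seat (a point): Centre of the top of the dark flange (42 mm across) on the mill, 88 mm above the worktop, where the hub's underside rests when fully fitted. Frame turns with the shaft; z up; x, y square to the brass shaft's sides: 18x18 mm, straight for 12 mm above here, then tapering to 8x8 at 22 mm. Hub fits in any quarter turn, with 2.5 mm play each side and up to 20 degrees of turning slack.
- mill_shaft (a joint): Angle of the mill's shaft in rad: 0 at the start, growing clockwise seen from above (6.28 = one full turn), unlimited; light friction of 0.06 N m. The mill is white and round, 91 mm across, with a steel top 78 mm high, fixed to the worktop; the crank sweeps freely above it.
- spare_crank: The wrong crank, a bystander: lying on the same board, same shape and size as the right one but with a red knob, a round hub 38 mm across and a 12 mm round hole. Same axes: origin under the hub's centre, +x to the knob 60 mm away.

How it is judged:
On the way, in this order (a step that is already met when the one before it is completed fails the run):
1. the blue-knobbed crank is fitted fully down on the shaft, before the mill has been turned (horizontal distance between crank and shaft_seat below 0.008 m and z of crank in the frame of shaft_seat below 0.006 m and angle between crank's own z axis and vertical below 0.17 rad and value of joint mill_shaft below 1 rad), for 0.2 s.
2. the mill has been wound clockwise two turns (1.8 or more at the shaft, allowing for the slack) with the crank on (horizontal distance between crank and shaft_seat below 0.008 m and z of crank in the frame of shaft_seat below 0.006 m and angle between crank's own z axis and vertical below 0.17 rad and value of joint mill_shaft above 11.3 rad), for 0.1 s.
At the end, for the whole second after the job is handed in: The blue-knobbed crank sits on the mill's shaft (hole axis within 8 mm of the shaft's axis, underside within 6 mm of the flange, tilted less than 10 degrees), the shaft has turned clockwise at least 1.8 turns (11.3 rad; two turns of the crank less the slack) and all is released and at rest (all of step 2 and linear speed of crank below 0.02 m/s and velocity of joint mill_shaft below 0.1 rad/s); the robot touches nothing.
It fails at once if the red-knobbed crank was moved more than 30 mm (distance of spare_crank from where it was at the start of the episode above 0.03 m).
It fails at once if the mill was wound backwards by more than 60 degrees (value of joint mill_shaft below -1.05 rad).
It fails at once if the shaft was turned without the crank on it (value of joint mill_shaft above 1.05 rad and distance between crank and shaft_seat above 0.04 m).
It also fails if it takes over 67 s, if anything falls off the work surface, if the arm or the gripper's body presses on something with over 40 N, if the wrist force passes 120 N, or if a joint passes its speed limit or range.

## Robot

A 6-joint arm with a two-finger parallel gripper is mounted at the origin on a cart in front of the work surface, level with it; the furniture and walls round the work are solid. World frame = base frame: x ahead of the robot, y to its left, z up, the work surface at z = 0. Lengths are in m, angles in rad, forces in N, time in s.
With the tool pointing down it reaches from about 0.275 to 0.975 m from the base axis. Payload 8.4 kg.
Tool frame: the origin (TCP) lies midway between the tips of the shut fingers; the grasp point (between the pads) lies 19 mm behind it; z points along the fingers, y is the direction in which the jaws open and shut (so a half turn about z gives the same grasp; the last joint's range is limited). The gripper opens to 92 mm and grips with 3 to 60 N. Pads are 20 mm wide; open, the fingers measure 128 mm over their backs; the gripper's body (75 mm by 189 mm) begins 69 mm behind the grasp point.
Start: joints at [1.261, 0.353, 1.633, -0, 1.155, -0.002], TCP at [0.189, 0.596, 0.215] pointing down, gripper open.
Joint ranges: [-2.63, 2.63], [-0.92, 2.1], [0.06, 2.66], [-1.3, 4.44], [0, 2.69], [-3.02, 3.02]. Speed limits (rad/s): [2.22, 2.22, 2.79, 3.14, 3.14, 3.14].

## Interface

Orientations are given as a unit quaternion [x, y, z, w].
In Python, from rig import get_obs, capture, hand_in, silhouettes gives the robot as it stands. The module is installed in compiled form; this text tells all that it offers.
- The arm moves only by the tool arm_command, never from a script. Its argument "targets" is a list of rows, each a list of 7 numbers: the closure, from 0 (fully open) to 1 (shut), then the shift along the tool's x, y, z in m, then the turn, a rotation vector about the tool's x, y, z in rad. In form: [[gripper, x, y, z, ax, ay, az], ...]. A call has exactly 5 rows; each row is the pose to reach, as a shift and turn from the pose commanded when the call began, along the tool's axes at that moment; what a row does not reach only later rows make up. A row lasts 1/12 s, in which the tool goes at most 41.7 mm and 7.16 degrees, less where a joint would pass 70% of its speed; a pose out of reach is approached as far as the arm can. A call with a gripper value outside its range is refused whole. The fingers move at their own pace and stop on an object; "squeeze" is the grip in N (left out, the last holds). Time passes only in rows, so rows that repeat a pose let the fingers close, or fill a call up. It gives the time, the measured TCP pose, the force and the opening at its end, in the units of the state.
- get_obs(): the state, without advancing time (a new reading comes with each control period).
- capture(name): name is "side" or "top" or "wrist"; returns a dict with "color" (480x640x3 uint8, red, green, blue), "fov_y" (degrees; the focal length in pixels is half the picture's height over the tangent of half this angle, whatever the lens; pixels are square), "cx", "cy" (the principal point, pixels), "origin" and "attitude" of the camera in the world. Camera axes: x right, y down, z forward; pixel columns grow to the right and rows downward; lengths in m; the calibration is good to about 2 mm. A picture is of the moment at which its call begins. There is no depth.
- hand_in(): hands the job in, once; it reports no verdict.
Trained networks look in a picture, given as the dict that the camera call returned (one of the last four; its "shot" number tells which), for a name from the list of things; names that differ only in an ending like _2 or _b are one class to them, and where a whole thing is asked for, a point or a joint stands for the part that bears it (a point fixed in the world has none). Each returns a list of dicts, best first, with "confidence" (0 to 1); they miss things now and then, are a little off and sometimes report something else, mostly with a low value. They report only what shows in the picture. A call takes as long as a camera call.
- silhouettes(picture, name): "pixels" (480x640 bool, what is visible of it) and "pixel" ([column, row] in pixels, amid what is visible of it).
The state is a dict: "clock": time; "joints": joint angles; "dq": joint speeds; "joint_torque": joint torques, N m; "tool_pos": TCP position; "ee_rot": TCP orientation; "ft_force": force on the tool from outside, world axes, zero at the start; "ft_torque": the same for the moment, N m; "gripper_width": finger opening in m.
Only numpy, scipy, OpenCV 4.12 (cv2) and the standard library are available. Lean on these libraries where they do the work, as an engineer would, in place of code of your own. Each camera call takes 0.05 s, during which the arm holds its last target.

## Working session

There is one attempt and no reset: what is moved stays moved. The work goes in short steps, Python scripts to look and compute and a tool call to move; the robot and the scene stay as the last step left them, time stands still between calls to the robot, and variables do not carry over. Pictures are saved under pics/ and viewed, and the job is handed in when it is done.

Besides the shell and the picture viewer there is one more tool, called after "Emit:" as name(argument=value, ...), one argument or row to a line, values as JSON. arm_command: Moves the arm, as the interface text tells. Its arguments: {"type":"object","properties":{"targets":{"type":"array","items":{"type":"array","items":{"type":"number"}}},"squeeze":{"type":"number"}},"required":["targets"]}

```bash
mkdir -p pics; cat > h.py <<'E'
import numpy as np, cv2
from rig import *
from scipy.spatial.transform import Rotation as R
def att(c):
    a=np.array(c["attitude"],float)
    return R.from_quat(a).as_matrix() if a.size==4 else a.reshape(3,3)
def F(c): return 240/np.tan(np.radians(c["fov_y"])/2)
def ray(c,px):
    f=F(c); d=att(c)@np.array([(px[0]-c["cx"])/f,(px[1]-c["cy"])/f,1]); return np.array(c["origin"]),d/np.linalg.norm(d)
def atz(c,px,z):
    o,d=ray(c,px); return o+d*(z-o[2])/d[2]
def proj(c,p):
    q=att(c).T@(np.array(p)-np.array(c["origin"])); return F(c)*q[:2]/q[2]+[c["cx"],c["cy"]]
def save(c,n): cv2.imwrite(f"pics/{n}.png",c["color"][:,:,::-1])
E
python3 - <<'E'
from h import *
o=get_obs(); print({k:np.round(v,3) for k,v in o.items()})
for n in ["top","side","wrist"]:
    c=capture(n); save(c,n+"0"); print(n,c["fov_y"],c["origin"],c["attitude"],c["cx"],c["cy"])
    for t in ["crank","crank_grip","mill_shaft","spare_crank"]:
        for s in silhouettes(c,t)[:2]: print(t,s["confidence"],s["pixel"],s["pixels"].sum())
E
```

```text
{'clock': np.float64(0.0), 'joints': array([ 1.261,  0.354,  1.634, -0.   ,  1.155, -0.002]), 'dq': array([ 0.001, -0.001,  0.   , -0.001,  0.001, -0.   ]), 'joint_torque': array([-1.0000e-03, -5.9385e+01, -3.3421e+01,  7.0000e-02,  2.3000e-02,
       -0.0000e+00]), 'tool_pos': array([0.189, 0.595, 0.214]), 'ee_rot': array([ 0.153,  0.988, -0.001, -0.   ]), 'ft_force': array([ 0.062, -0.589, -0.619]), 'ft_torque': array([ 0.011, -0.015,  0.057]), 'gripper_width': np.float64(0.092)}
top 49.54909228493376 [ 0.48698815 -0.12710809  0.95089108] [ 0.7068677  -0.7056968   0.03719287 -0.03076967] 321.28087490365806 251.1475377652547
crank 0.83 [215.2, 208.0] 803
crank_grip 0.69 [203.2, 230.8] 225
mill_shaft 0.66 [408.6, 316.7] 503
spare_crank 0.94 [331.5, 211.1] 718
side 47.888018262617926 [ 0.44567539 -0.91855188  0.36869962] [ 0.80045383 -0.08925196  0.05101984 -0.59051226] 328.9484197687512 234.9204263585435
crank 0.83 [314.3, 244.5] 591
crank_grip 0.67 [312.0, 237.9] 330
mill_shaft 0.87 [246.6, 300.6] 729
mill_shaft 0.31 [331.2, 268.2] 83
spare_crank 0.45 [332.1, 264.3] 65
wrist 67.60373501317741 [0.11526937 0.61890808 0.38440745] [0.79918152 0.5850707  0.08113026 0.11144079] 321.88875009587895 238.98671683428546
```

View pics/top0.png

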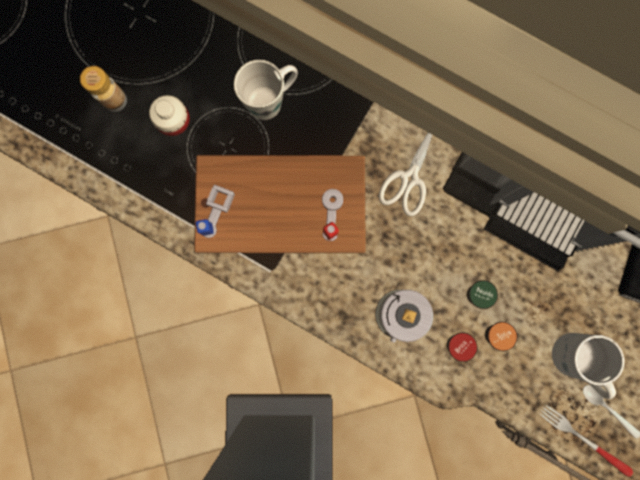

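View pics/side0.png

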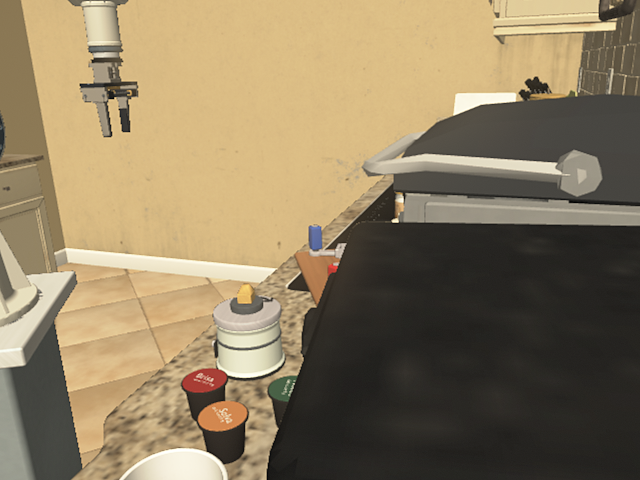

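```bash
python3 - <<'E'
from h import *
c=capture("top")
im=c["color"][:,:,::-1]
a=cv2.resize(im[175:260,185:285],(800,680),interpolation=cv2.INTER_CUBIC)
cv2.imwrite("pics/z1.png",a[:600])
b=cv2.resize(im[280:350,365:445],(686,600),interpolation=cv2.INTER_CUBIC); cv2.imwrite("pics/z2.png",b)
print(att(c))
for t in ["crank","crank_grip","mill_shaft","spare_crank"]:
    s=silhouettes(c,t)[0]; ys,xs=np.nonzero(s["pixels"]); print(t,xs.min(),xs.max(),ys.min(),ys.max(),cv2.minAreaRect(np.c_[xs,ys].astype(np.float32)))
# knob top, z .019+.058
for n,p,z in [("knobtop",(204,227),.077),("knobmid",(203.2,230.8),.055),("hub",(220,198),.037),("mill",(407,316),.078),("shaft",(410,317),.11),("sp",(333,200),.037),("spk",(330,231),.077),("base",(270,435),0.)]:
    print(n,atz(c,p,z).round(4))
E
```

```text
[[ 0.00121745 -0.99537972  0.096009  ]
 [-0.99995737 -0.00209052 -0.00899361]
 [ 0.00915276 -0.09599396 -0.99533983]]
crank 196 233 186 236 ((213.7672882080078, 211.41748046875), (22.74075698852539, 50.90767288208008), 25.866357803344727)
crank_grip 196 213 220 235 ((204.5, 227.5), (15.0, 17.0), 90.0)
mill_shaft 395 420 304 328 ((407.5, 316.0), (24.0, 25.0), 90.0)
spare_crank 322 342 190 240 ((332.0, 215.0), (50.0, 20.0), 90.0)
knobtop [0.6119 0.0635 0.077 ]
knobmid [0.6084 0.0696 0.055 ]
hub [0.6698 0.045  0.037 ]
mill [ 0.4628 -0.2782  0.078 ]
shaft [ 0.462  -0.2775  0.11  ]
sp [ 0.6668 -0.1561  0.037 ]
spk [ 0.6056 -0.1497  0.077 ]
base [ 0.2507 -0.0451  0.    ]
```

View pics/z1.png

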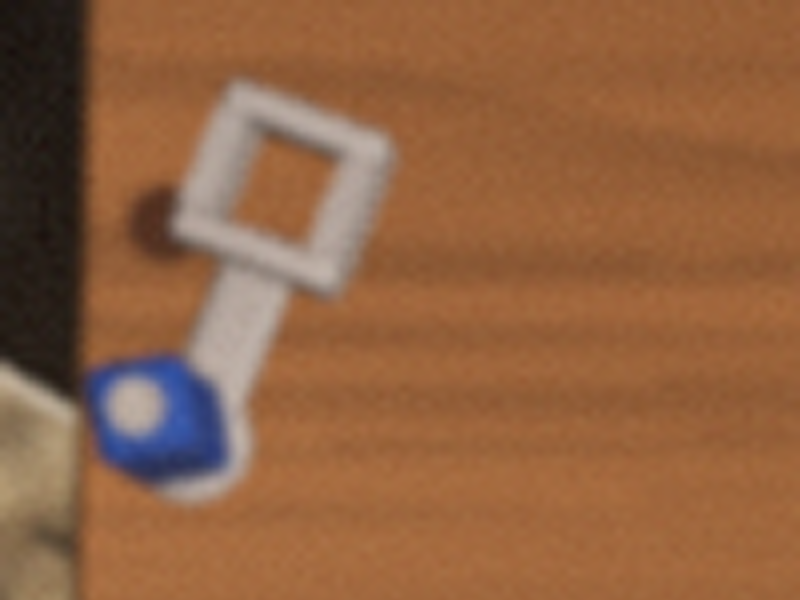

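View pics/z2.png

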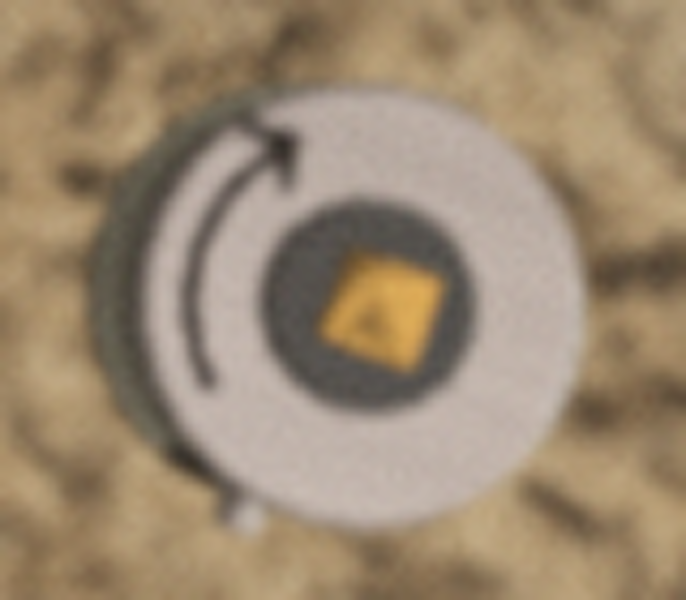

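```bash
cat >> h.py <<'E'
def plan(pos,yaw=None,per=0.038):
    """yaw: world angle (deg) of tool y; tool z down. prints total shift/turn in tool axes"""
    o=get_obs(); T=R.from_quat(o["ee_rot"]); 
    d=T.inv().apply(np.array(pos)-o["tool_pos"])
    m=T.as_matrix(); cy=np.degrees(np.arctan2(m[1,1],m[0,1]))
    if yaw is None: yaw=cy
    yaw=cy+(yaw-cy+90)%180-90
    a=np.radians(yaw); y=np.array([np.cos(a),np.sin(a),0]); z=np.array([0,0,-1.]); x=np.cross(y,z)
    rv=(T.inv()*R.from_matrix(np.c_[x,y,z])).as_rotvec()
    print("shift",d.round(4),"turn",rv.round(4),"cur yaw",cy.round(2),"->",yaw,"pos",o["tool_pos"].round(4),"j",np.round(o["joints"],2),"rows",np.linalg.norm(d)/.0417,np.degrees(np.linalg.norm(rv))/7.16)
    return d,rv
E
python3 - <<'E'
from h import *
c=capture("top")
def box(c,ctr,yaw,s,z0,z1):
    a=np.radians(yaw)+np.arange(4)*np.pi/2+np.pi/4; r=s/np.sqrt(2)
    return [[proj(c,(ctr[0]+r*np.cos(t),ctr[1]+r*np.sin(t),z)) for t in a] for z in (z0,z1)]
im=c["color"][:,:,::-1]
S=8;x0,y0=185,175
a=cv2.resize(im[175:250,185:285],(800,600),interpolation=cv2.INTER_CUBIC)
def dr(img,poly,col,x0,y0,S):
    p=((np.array(poly)-[x0-.0,y0-.0]+.5)*S-.5).astype(np.int32); cv2.polylines(img,[p],True,col,1)
hub=np.array([.6695,.0445]); psi=157.6; d=np.array([np.cos(np.radians(psi)),np.sin(np.radians(psi))])
lo,hi=box(c,hub,psi,.038,.019,.037)
dr(a,hi,(0,255,0),x0,y0,S)
lo,hi=box(c,hub,psi,.023,.019,.037); dr(a,hi,(0,255,0),x0,y0,S)
k=hub+.06*d; print(k)
for ph,col in ((psi,(0,255,255)),(psi+45,(0,0,255))):
    lo,hi=box(c,k,ph,.022,.031,.077); dr(a,hi,col,x0,y0,S); dr(a,lo,col,x0,y0,S)
cv2.imwrite("pics/fit1.png",a)
m=np.array([.463,-.278])
b=cv2.resize(im[280:350,365:445],(800,700),interpolation=cv2.INTER_CUBIC)[:600]
for ph,col in ((-20.6,(255,0,0)),):
    lo,hi=box(c,m,ph,.018,.088,.1); dr(b,lo,col,365,280,10);dr(b,hi,col,365,280,10)
    lo,hi=box(c,m,ph,.008,.11,.11); dr(b,hi,col,365,280,10)
for r,z in((.0455,.078),(.021,.088)):
    t=np.linspace(0,2*np.pi,60); dr(b,[proj(c,(m[0]+r*np.cos(q),m[1]+r*np.sin(q),z)) for q in t],(0,255,0),365,280,10)
cv2.imwrite("pics/fit2.png",b)
plan([.55,.1,.2],157.6)
E
```

```text
[0.61402724 0.06736422]
shift [-0.4938 -0.3631  0.0146] turn [ 0.0000e+00  1.0000e-04 -1.4876e+00] cur yaw 72.37 -> 157.59999999999997 pos [0.1894 0.5956 0.2146] j [ 1.26  0.35  1.63 -0.    1.16 -0.  ] rows 14.703563562554667 11.904173839720963
```

View pics/fit1.png

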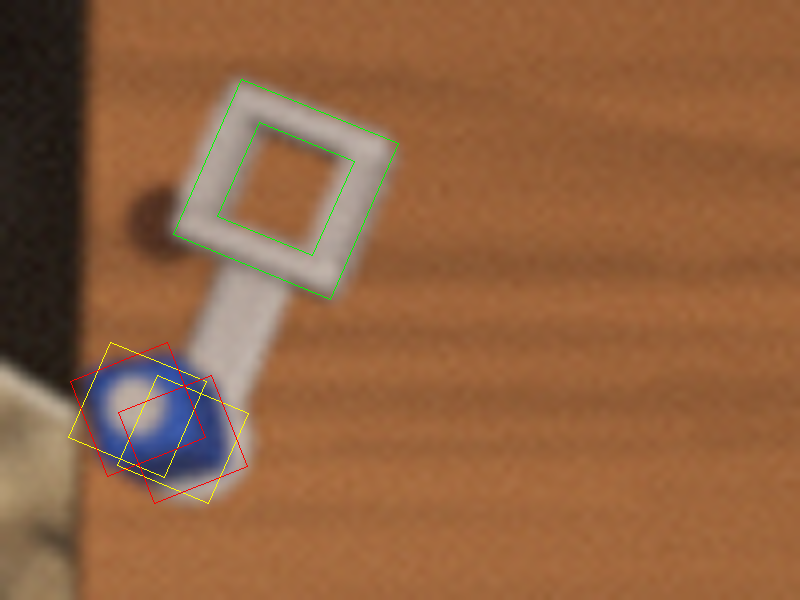

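View pics/fit2.png

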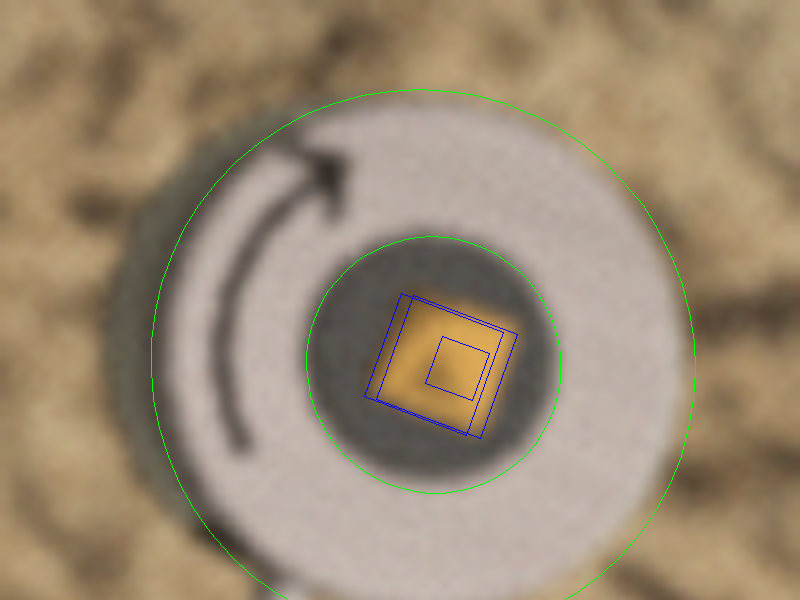

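Emit:
arm_command(
  targets=[
    [0,-0.033,-0.0242,0,0,0,0],
    [0,-0.066,-0.0484,0,0,0,0],
    [0,-0.099,-0.0726,0,0,0,0],
    [0,-0.132,-0.0968,0,0,0,0],
    [0,-0.165,-0.121,0,0,0,0],
  ],
)

```text
clock: 1.47
tool_pos: [0.3106, 0.4288, 0.2147]
ee_rot: [0.153, 0.988, 0.0, 0.0]
ft_force: [0.9, -0.6, 0.9]
gripper_width: 0.0918
```

Emit:
arm_command(
  targets=[
    [0,-0.033,-0.0242,0,0,0,0],
    [0,-0.066,-0.0484,0,0,0,0],
    [0,-0.099,-0.0726,0,0,0,0],
    [0,-0.132,-0.0968,0,0,0,0],
    [0,-0.165,-0.121,0,0,0,0],
  ],
)

```text
clock: 1.88
tool_pos: [0.4314, 0.2633, 0.2149]
ee_rot: [0.153, 0.988, 0.0, 0.0]
ft_force: [0.4, 0.3, -0.8]
gripper_width: 0.0919
```

Emit:
arm_command(
  targets=[
    [0,-0.033,-0.0242,0,0,0,0],
    [0,-0.066,-0.0484,0,0,0,0],
    [0,-0.099,-0.0726,0,0,0,0],
    [0,-0.132,-0.0968,0,0,0,0],
    [0,-0.165,-0.121,0,0,0,0],
  ],
)

```text
clock: 2.3
tool_pos: [0.5521, 0.0978, 0.2148]
ee_rot: [0.153, 0.988, 0.0, 0.0]
ft_force: [1.1, 0.6, -0.3]
gripper_width: 0.0922
```

```bash
python3 - <<'E'
from h import *
plan([.55,.1,.2],157.6)
c=capture("wrist"); save(c,"w1"); print(c["origin"],att(c))
for t in ["crank","crank_grip","mill_shaft"]:
    for s in silhouettes(c,t)[:2]: print(t,s["confidence"],s["pixel"],s["pixels"].sum())
E
```

```text
shift [0.0027 0.0015 0.0148] turn [-1.0000e-04  6.0000e-04 -1.4878e+00] cur yaw 72.35 -> 157.60000000000002 pos [0.5521 0.0978 0.2148] j [ 0.17  0.25  1.77  0.    1.12 -1.09] rows 0.3634089110781021 11.90575014298134
[0.47792395 0.12105692 0.38464963] [[ 3.02392717e-01  9.16874091e-01  2.60577333e-01]
 [ 9.53183361e-01 -2.90772341e-01 -8.30236445e-02]
 [-3.53547216e-04  2.73483724e-01 -9.61876566e-01]]
crank 0.91 [307.1, 309.8] 2106
crank_grip 0.69 [313.9, 289.0] 869
```

View pics/w1.png

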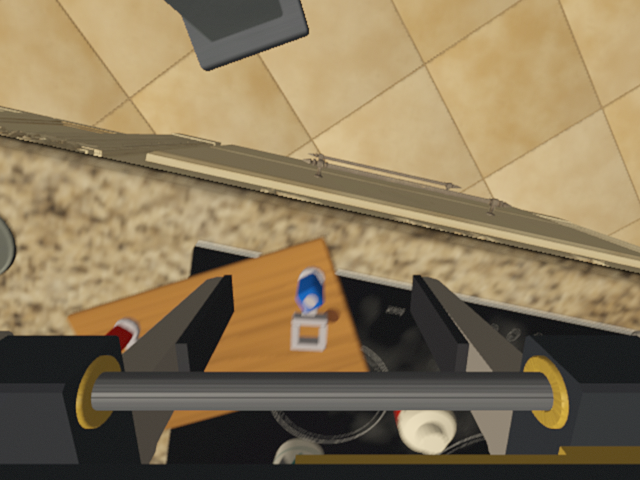

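```bash
cat >> h.py <<'E'
from scipy.optimize import minimize
def box3(ctr,yaw,s,z0,z1):
    a=np.radians(yaw)+np.arange(4)*np.pi/2+np.pi/4; r=s/np.sqrt(2)
    return np.array([(ctr[0]+r*np.cos(t),ctr[1]+r*np.sin(t),z) for z in (z0,z1) for t in a])
def bluemask(c):
    h=cv2.cvtColor(c["color"],cv2.COLOR_RGB2HSV); return ((h[...,0]>105)&(h[...,0]<130)&(h[...,1]>110)&(h[...,2]>40)).astype(np.uint8)
def hullmask(p,shape,roi,S=6):
    x0,y0,x1,y1=roi; m=np.zeros(((y1-y0)*S,(x1-x0)*S),np.uint8)
    h=cv2.convexHull(((np.array(p)-[x0,y0]+.5)*S).astype(np.float32)).astype(np.int32); cv2.fillConvexPoly(m,h,1); return m
E
python3 - <<'E'
from h import *
c1=capture("wrist"); c2=capture("top")
obs=[]
for c,guess in ((c1,(312,290)),(c2,(204,228))):
    x,y=guess; roi=(x-30,y-30,x+30,y+30)
    m=bluemask(c)[y-30:y+30,x-30:x+30]; n,l,st,ce=cv2.connectedComponentsWithStats(m); k=1+np.argmax(st[1:,4]); ys,xs=np.nonzero(l==k); print(st[k],st[k,:2]+roi[:2])
    pts=np.array([(a+dx,b+dy) for a,b in zip(xs,ys) for dx in(-.5,.5) for dy in(-.5,.5)])+roi[:2]
    obs.append((c,roi,hullmask(pts,None,roi)))
def cost(v,which=(0,1),full=False):
    P=box3(v[:2],v[2]*100,.022,.031,.077); r=[]
    for i in which:
        c,roi,m=obs[i]; q=hullmask([proj(c,p) for p in P],None,roi); r.append(1-(m&q).sum()/max(1,(m|q).sum()))
    return sum(r)
for w in ((0,),(1,),(0,1)):
  best=None
  for y in range(0,90,10):
    s=np.array([[.614,.067,y/100]]+[[.614+.005*(i==0),.067+.005*(i==1),y/100+.08*(i==2)] for i in range(3)])
    r=minimize(cost,s[0],args=(w,),method="Nelder-Mead",options=dict(initial_simplex=s))
    if best is None or r.fun<best.fun: best=r
    print(w,y,r.x.round(4),round(r.fun,3))
v=best.x
a=cv2.resize(c1["color"][250:350,260:380,::-1],(720,600),interpolation=cv2.INTER_CUBIC)
P=[proj(c1,p) for p in box3(v[:2],v[2]*100,.022,.031,.077)]
for q in (P[:4],P[4:]): cv2.polylines(a,[((np.array(q)-[260,250]+.5)*6).astype(np.int32)],True,(0,255,255),1)
cv2.imwrite("pics/fit3.png",a)
E
```

```text
[ 16  12  27  39 578] [298 272]
[ 24  22  15  14 112] [198 220]
(0,) 0 [ 0.6134  0.0679 -0.0614] 0.158
(0,) 10 [ 0.614  0.068 -0.081] 0.155
(0,) 20 [ 0.6134  0.0682 -0.0858] 0.155
(0,) 30 [0.6137 0.0679 0.3487] 0.206
(0,) 40 [0.6134 0.0671 0.5384] 0.189
(0,) 50 [0.6133 0.0669 0.5454] 0.189
(0,) 60 [0.6133 0.0669 0.5497] 0.189
(0,) 70 [0.6142 0.068  0.8179] 0.155
(0,) 80 [0.6135 0.0682 0.8198] 0.154
(1,) 0 [0.6151 0.0654 0.0204] 0.385
(1,) 10 [0.6127 0.0656 0.1815] 0.386
(1,) 20 [0.6148 0.0676 0.3637] 0.369
(1,) 30 [0.6148 0.0674 0.3501] 0.369
(1,) 40 [0.6141 0.0665 0.3882] 0.368
(1,) 50 [0.6152 0.0676 0.3826] 0.369
(1,) 60 [0.6145 0.0654 0.7393] 0.365
(1,) 70 [0.6151 0.0664 0.7416] 0.365
(1,) 80 [0.6155 0.0665 0.7891] 0.37
(0, 1) 0 [ 0.6148  0.0678 -0.0807] 0.533
(0, 1) 10 [ 0.6143  0.0681 -0.0992] 0.537
(0, 1) 20 [0.6138 0.0673 0.3246] 0.582
(0, 1) 30 [0.614  0.067  0.3723] 0.584
(0, 1) 40 [0.6146 0.067  0.3864] 0.583
(0, 1) 50 [0.6139 0.0668 0.5209] 0.586
(0, 1) 60 [0.6142 0.068  0.8181] 0.538
(0, 1) 70 [0.6145 0.0677 0.8214] 0.532
(0, 1) 80 [0.6144 0.0679 0.815 ] 0.535
```

View pics/fit3.png

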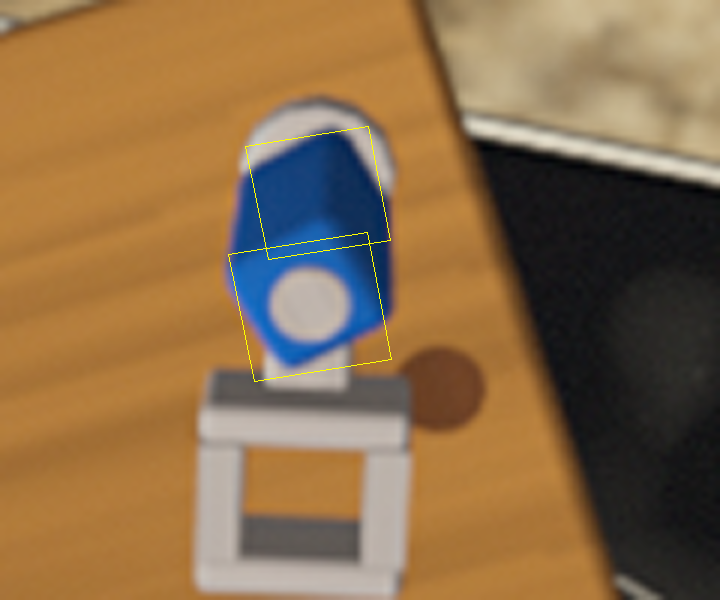

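```bash
python3 - <<'E'
from h import *
c1=capture("wrist")
h=lambda p:(p[0]/6+260-.5+.08,p[1]/6+250-.5+.08)
P=[atz(c1,h(p),.077) for p in ((325,226),(232,268),(295,366),(391,322))]
for i in range(4):
    d=P[(i+1)%4]-P[i]; print(P[i].round(4),np.linalg.norm(d).round(4),np.degrees(np.arctan2(d[1],d[0]))%90)
print("ctr",np.mean(P,0), atz(c1,h((310,303)),.077))
Q=[atz(c1,h(p),.037) for p in ((200,440),(410,445),(400,598),(195,588))]
Q=[atz(c1,h(p),.037) for p in ((199,443),(410,447),(405,600),(193,590))]
for i in range(4):
    d=Q[(i+1)%4]-Q[i]; print("hub",Q[i].round(4),np.linalg.norm(d).round(4),np.degrees(np.arctan2(d[1],d[0]))%90)
print(np.mean(Q,0))
E
```

```text
[0.6014 0.0759 0.077 ] 0.0161 8.374398583123224
[0.6037 0.0599 0.077 ] 0.0193 12.26405556756608
[0.6226 0.064  0.077 ] 0.0169 9.106799928321578
[0.6199 0.0807 0.077 ] 0.0192 14.640674286824748
ctr [0.61190519 0.07013879 0.077     ] [0.61301739 0.0696413  0.077     ]
hub [0.6509 0.0351 0.037 ] 0.038 71.2304093787599
hub [0.6631 0.071  0.037 ] 0.0314 71.00194495104662
hub [0.6928 0.0608 0.037 ] 0.039 69.36953983819669
hub [0.679  0.0243 0.037 ] 0.0301 69.0549831352752
[0.67145281 0.04780356 0.037     ]
```

```bash
python3 - <<'E'
from h import *
plan([.6133,.0685,.15],11)
E
```

```text
shift [-0.0697 -0.0117  0.0645] turn [-2.000e-04 -5.000e-04  1.072e+00] cur yaw 72.42 -> 11.0 pos [0.5504 0.1007 0.2145] j [ 0.18  0.25  1.77  0.    1.12 -1.09] rows 2.2951270103081973 8.578459282300864
```

Emit:
arm_command(
  targets=[
    [0.2,-0.015,-0.003,0,0,0,0.12],
    [0.3,-0.03,-0.006,0.01,0,0,0.24],
    [0.3,-0.045,-0.009,0.02,0,0,0.36],
    [0.3,-0.06,-0.011,0.03,0,0,0.48],
    [0.3,-0.0697,-0.0117,0.04,0,0,0.6],
  ],
)

```text
clock: 3.07
tool_pos: [0.6146, 0.0685, 0.1744]
ee_rot: [0.44, 0.898, 0.0, 0.0]
ft_force: [-0.2, 1.0, 0.4]
gripper_width: 0.0645
```

Emit:
arm_command(
  targets=[
    [0.3,0,0,0,0,0,0.12],
    [0.3,0,0,0,0,0,0.24],
    [0.3,0,0,0.01,0,0,0.36],
    [0.3,0,0,0.02,0,0,0.472],
    [0.3,0,0,0.0245,0,0,0.472],
  ],
)

```text
clock: 3.48
tool_pos: [0.6129, 0.0689, 0.1492]
ee_rot: [0.638, 0.77, -0.0, -0.001]
ft_force: [0.4, 0.5, -0.6]
gripper_width: 0.0639
```

```bash
python3 - <<'E'
from h import *
plan([.6133,.0685,.045],11); print(get_obs()["gripper_width"])
c=capture("wrist"); save(c,"w2")
for t in ["crank","crank_grip"]:
    for s in silhouettes(c,t)[:2]: print(t,s["confidence"],s["pixel"],s["pixels"].sum())
m=bluemask(c); ys,xs=np.nonzero(m); print(xs.min(),xs.max(),ys.min(),ys.max())
E
```

```text
shift [-0.0005  0.0005  0.1042] turn [-0.0013 -0.0003 -0.0041] cur yaw 10.77 -> 11.0 pos [0.6129 0.0689 0.1492] j [ 0.11  0.41  1.71  0.    1.03 -0.08] rows 2.497668407729439 0.03415027427679294
0.06394255907959993
crank 0.88 [349.7, 250.9] 3234
crank_grip 0.82 [323.0, 242.2] 1196
310 338 225 264
```

View pics/w2.png

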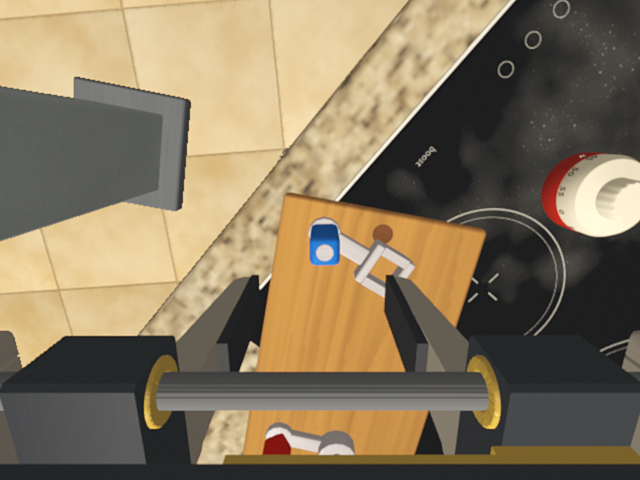

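```bash
python3 - <<'E'
from h import *
c=capture("wrist")
print(atz(c,(324.5,253),.077)); 
a=cv2.resize(c["color"][205:305,280:430,::-1],(800,533),interpolation=cv2.INTER_CUBIC); cv2.imwrite("pics/w2z.png",a)
c=capture("top"); save(c,"t2")
E
```

```text
[0.6150925 0.0663196 0.077    ]
```

View pics/w2z.png

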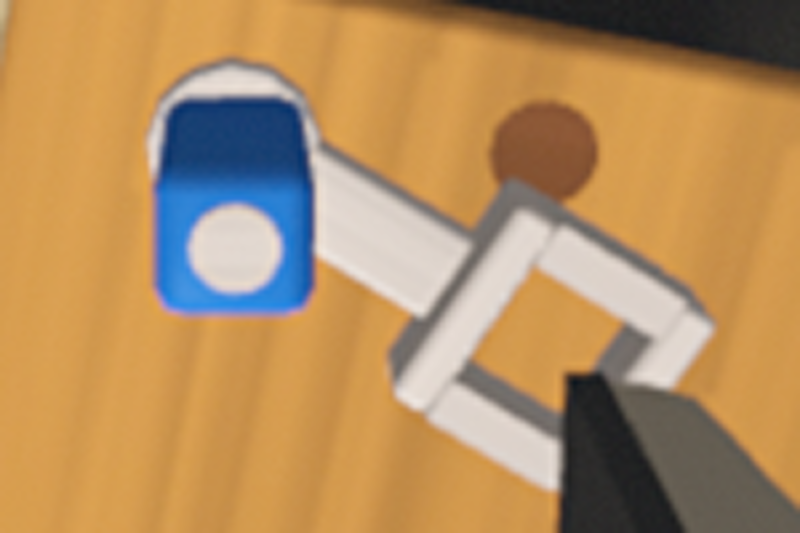

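Emit:
arm_command(
  targets=[
    [0.3,-0.002,0.0007,0.03,0,0,0],
    [0.3,-0.002,0.0007,0.06,0,0,0],
    [0.3,-0.002,0.0007,0.085,0,0,0],
    [0.3,-0.002,0.0007,0.104,0,0,0],
    [0.3,-0.002,0.0007,0.104,0,0,0],
  ],
)

```text
clock: 4.15
tool_pos: [0.6127, 0.0655, 0.0429]
ee_rot: [0.636, 0.772, -0.002, -0.002]
ft_force: [-0.9, -0.4, 0.2]
gripper_width: 0.0646
```

Emit:
arm_command(
  targets=[
    [0.6,0,0,0,0,0,0],
    [0.8,0,0,0,0,0,0],
    [1,0,0,0,0,0,0],
    [1,0,0,0,0,0,0],
    [1,0,0,0,0,0,0],
  ],
  squeeze=45,
)

```text
clock: 4.57
tool_pos: [0.6158, 0.0657, 0.0474]
ee_rot: [0.636, 0.771, 0.001, 0.001]
ft_force: [0.4, -0.1, -0.3]
gripper_width: 0.0331
```

Emit:
arm_command(
  targets=[
    [1,0,0,0,0,0,0],
    [1,0,0,-0.02,0,0,0],
    [1,0,0,-0.04,0,0,0],
    [1,0,0,-0.05,0,0,0],
    [1,0,0,-0.05,0,0,0],
  ],
)

```text
clock: 4.98
tool_pos: [0.6167, 0.0658, 0.0985]
ee_rot: [0.636, 0.771, 0.001, 0.001]
ft_force: [1.4, 0.5, -0.9]
gripper_width: 0.0217
```

```bash
python3 - <<'E'
from h import *
o=get_obs(); print(o["gripper_width"],o["tool_pos"],o["ft_force"],o["ft_torque"])
c=capture("wrist"); save(c,"w3")
c=capture("side"); cv2.imwrite("pics/s3.png",cv2.resize(c["color"][150:300,200:400,::-1],(800,600)))
E
```

```text
0.02172208321272559 [0.616699   0.06577439 0.09852069] [ 1.37590258  0.45424055 -0.90347365] [0.0010176  0.03505407 0.01474875]
```

View pics/w3.png

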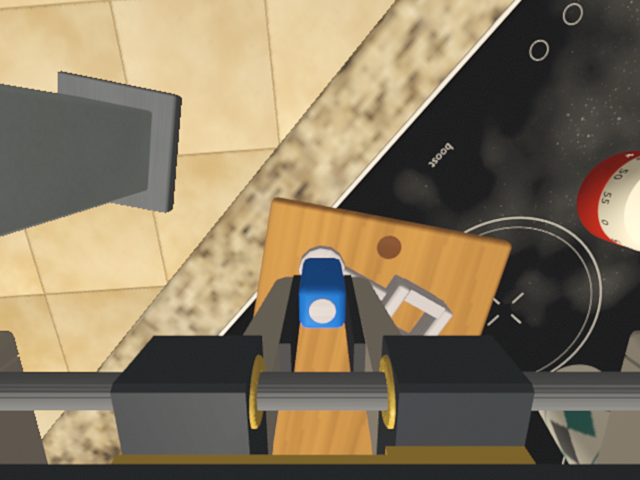

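View pics/s3.png

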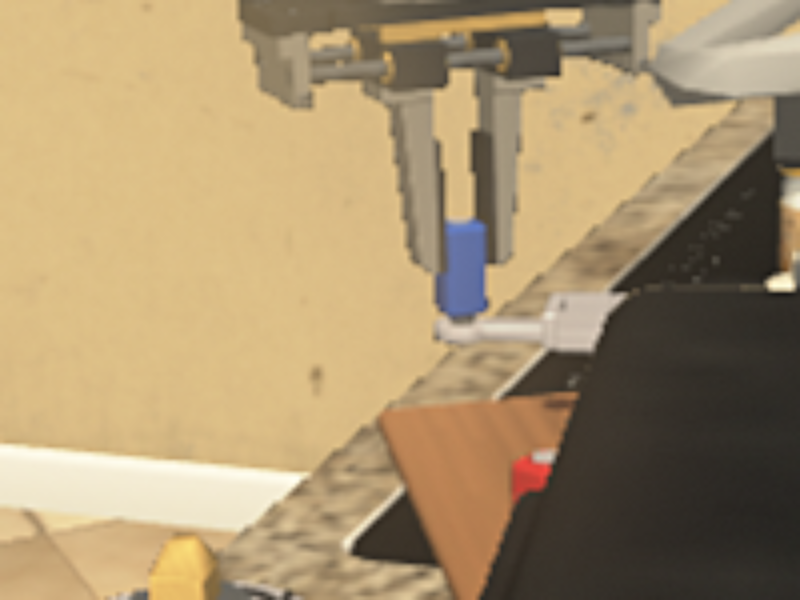

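```bash
python3 - <<'E'
from h import *
plan([.408,-.2565,.18])
E
```

```text
shift [-0.2769 -0.2644 -0.0841] turn [ 0.0004  0.0001 -0.    ] cur yaw 10.95 -> 10.945872830291947 pos [0.615  0.0656 0.096 ] j [ 0.1   0.47  1.74 -0.    0.92 -0.09] rows 9.400514118945951 0.0035059444600016028
```

Emit:
arm_command(
  targets=[
    [1,0,0,-0.03,0,0,0],
    [1,-0.015,-0.014,-0.06,0,0,0],
    [1,-0.036,-0.034,-0.075,0,0,0],
    [1,-0.06,-0.057,-0.083,0,0,0],
    [1,-0.085,-0.081,-0.083,0,0,0],
  ],
)

```text
clock: 5.5
tool_pos: [0.5517, -0.0338, 0.1799]
ee_rot: [0.636, 0.772, 0.0, 0.001]
ft_force: [0.3, -0.5, -1.7]
gripper_width: 0.0217
```

Emit:
arm_command(
  targets=[
    [1,-0.023,-0.022,0,0,0,0],
    [1,-0.046,-0.044,0,0,0,0],
    [1,-0.069,-0.066,0,0,0,0],
    [1,-0.092,-0.088,0,0,0,0],
    [1,-0.115,-0.11,0,0,0,0],
  ],
)

```text
clock: 5.92
tool_pos: [0.4637, -0.1678, 0.1778]
ee_rot: [0.636, 0.771, -0.0, -0.001]
ft_force: [-0.5, 0.2, -1.0]
gripper_width: 0.0216
```

Emit:
arm_command(
  targets=[
    [1,-0.022,-0.021,0,0,0,0],
    [1,-0.042,-0.04,0,0,0,0],
    [1,-0.06,-0.058,0,0,0,0],
    [1,-0.074,-0.072,0,0,0,0],
    [1,-0.077,-0.073,0,0,0,0],
  ],
)

```text
clock: 6.33
tool_pos: [0.406, -0.258, 0.1778]
ee_rot: [0.637, 0.771, -0.001, -0.001]
ft_force: [0.3, -0.6, -0.2]
gripper_width: 0.0219
```

```bash
python3 - <<'E'
from h import *
o=get_obs(); print(o["gripper_width"],o["tool_pos"],o["joints"])
c=capture("wrist"); save(c,"w4")
c=capture("top"); save(c,"t4"); cv2.imwrite("pics/t4z.png",cv2.resize(c["color"][230:380,320:520,::-1],(800,600),interpolation=cv2.INTER_CUBIC))
c=capture("side"); cv2.imwrite("pics/s4.png",cv2.resize(c["color"][180:330,180:380,::-1],(800,600)))
E
```

```text
0.02186012560278041 [ 0.40603716 -0.25798414  0.17783484] [-5.68471948e-01  1.72778804e-01  1.96910603e+00 -1.06174246e-03
  1.00205933e+00 -7.56919487e-01]
```

View pics/w4.png

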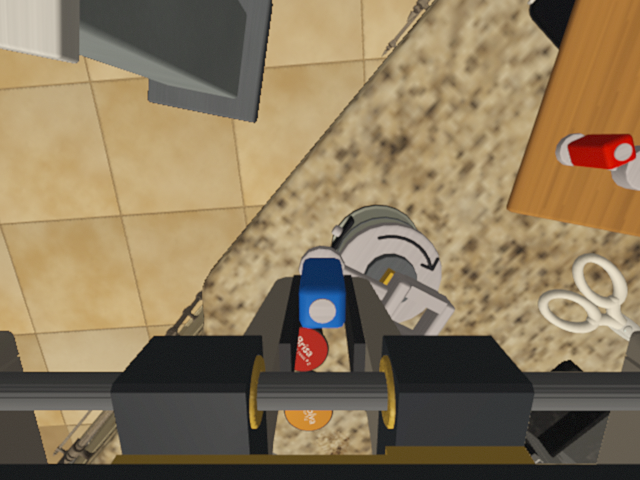

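View pics/t4z.png

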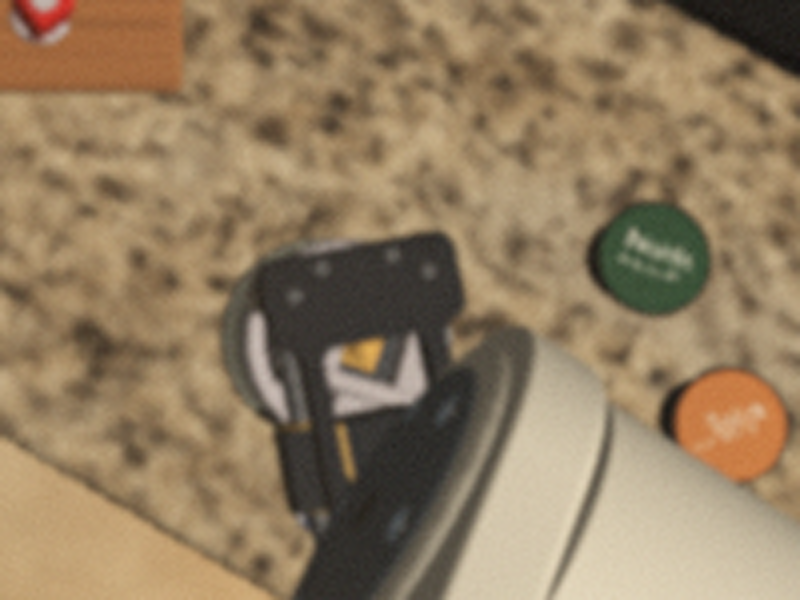

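View pics/s4.png

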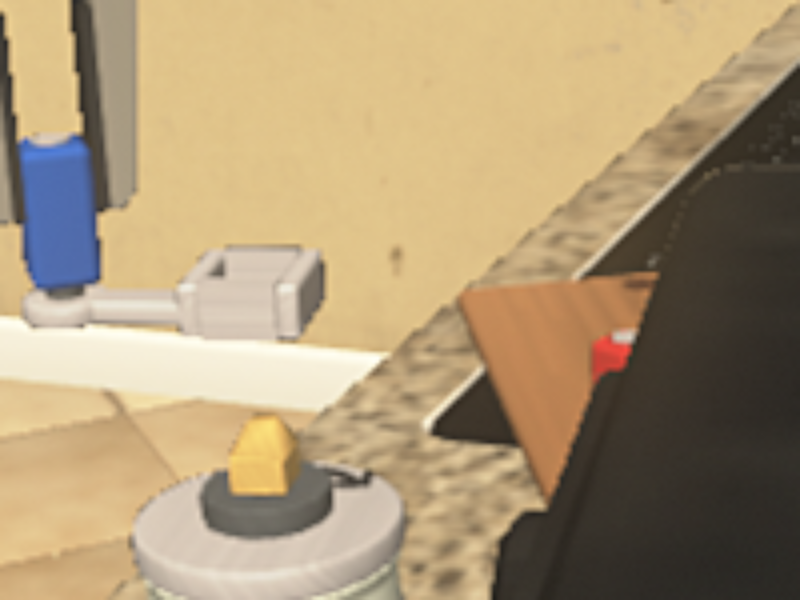

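```bash
cat > ov.py <<'E'
from h import *
def lines(img,c,polys,roi,S,col):
    for P in polys:
        p=((np.array([proj(c,q) for q in P])-[roi[0],roi[1]]+.5)*S).astype(np.int32); cv2.polylines(img,[p],True,col,1,cv2.LINE_AA)
def crankpolys(hub,h,z):
    o=box3(hub,h,.038,z,z+.018); i=box3(hub,h,.023,z,z+.018)
    a=np.radians(h); k=np.array(hub)+.06*np.array([np.cos(a),np.sin(a)])
    t=np.linspace(0,2*np.pi,40); return [o[:4],o[4:],i[4:],np.c_[k[0]+.014*np.cos(t),k[1]+.014*np.sin(t),0*t+z+.008]]
def millpolys(m,y):
    t=np.linspace(0,2*np.pi,60); C=lambda r,z:np.c_[m[0]+r*np.cos(t),m[1]+r*np.sin(t),0*t+z]
    b=box3(m,y,.018,.088,.1); return [b[:4],b[4:],box3(m,y,.008,.11,.11)[:4],C(.021,.088),C(.0455,.078)]
def show(cam,roi,S,name,m,my,hub=None,h=0,z=0):
    c=capture(cam); x0,y0,x1,y1=roi
    a=cv2.resize(c["color"][y0:y1,x0:x1,::-1],None,fx=S,fy=S,interpolation=cv2.INTER_CUBIC)
    lines(a,c,millpolys(m,my),roi,S,(0,255,0))
    if hub is not None: lines(a,c,crankpolys(hub,h,z),roi,S,(255,0,255))
    cv2.imwrite(f"pics/{name}.png",a); return c
E
python3 - <<'E'
from ov import *
c2=capture("top"); c1=capture("side")
pr=[ray(c1,(245.3,284.1)),ray(c2,(410.6,316.4))]
A=np.zeros((3,3));b=np.zeros(3)
for o,d in pr: M=np.eye(3)-np.outer(d,d);A+=M;b+=M@o
x=np.linalg.solve(A,b); print("tip",x,[np.linalg.norm((np.eye(3)-np.outer(d,d))@(x-o)) for o,d in pr])
m=(.4645,-.2775); h=158.5; t=get_obs()["tool_pos"]; a=np.radians(h); hub=t[:2]-.06*np.array([np.cos(a),np.sin(a)]); print(hub)
show("side",(200,230,300,330),6,"o1",m,-20.6,hub,h,t[2]-.0275)
show("wrist",(290,200,470,340),4,"o2",m,-20.6,hub,h,t[2]-.0275)
E
```

```text
tip [ 0.46388223 -0.27846386  0.11003169] [np.float64(0.0008743792966929762), np.float64(0.0008743792966929326)]
[ 0.46462607 -0.27760062]
```

View pics/o1.png

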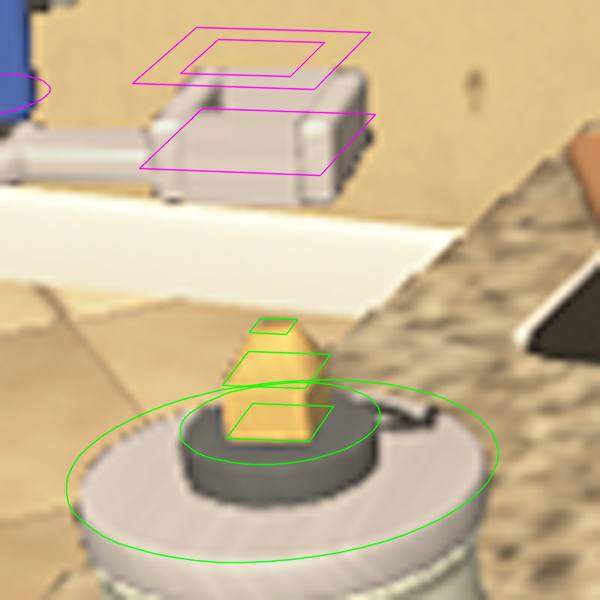

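View pics/o2.png

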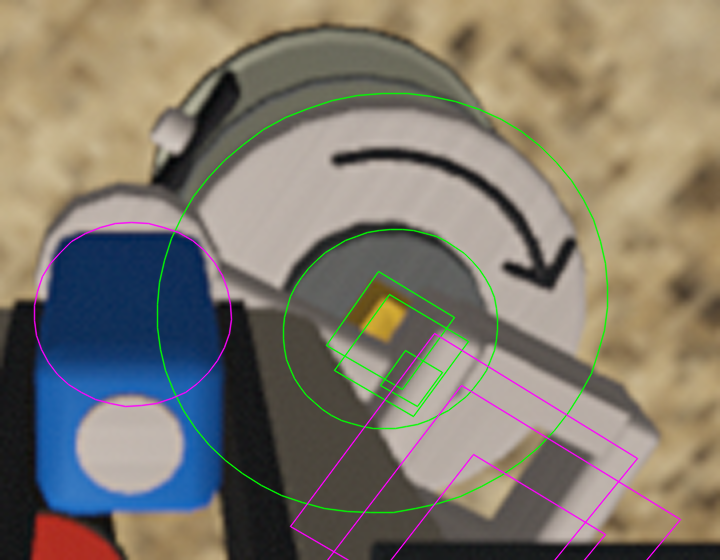

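```bash
python3 - <<'E'
from h import *
c=capture("side"); cv2.imwrite("pics/a1.png",cv2.resize(c["color"][235:270,200:265,::-1],None,fx=12,fy=12,interpolation=cv2.INTER_CUBIC))
c=capture("wrist"); cv2.imwrite("pics/a2.png",cv2.resize(c["color"][235:340,330:460,::-1],None,fx=6,fy=6,interpolation=cv2.INTER_CUBIC)[:600])
E
```

```text
(no output)
```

View pics/a1.png

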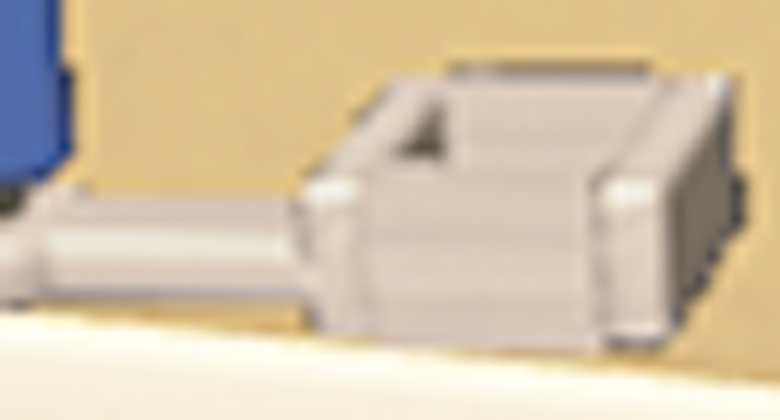

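View pics/a2.png

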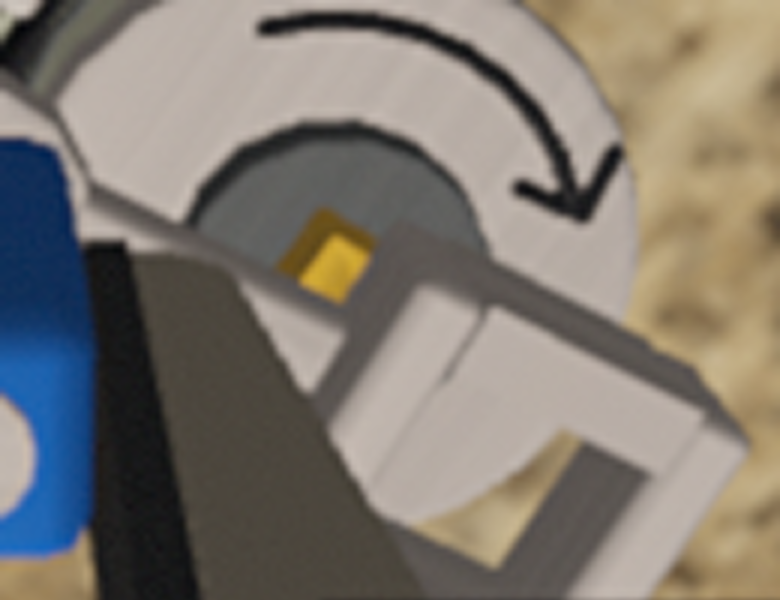

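```bash
python3 - <<'E'
from ov import *
from scipy.optimize import least_squares
cs=capture("side"); cw=capture("wrist"); t=get_obs()["tool_pos"]
S=lambda p:(200+p[0]/12-.5,235+p[1]/12-.5); W=lambda p:(330+p[0]/6-.5,235+p[1]/6-.5)
k=.019
pts=[(cs,(k,k,0),S((315,335))),(cs,(k,k,.018),S((303,175))),(cs,(-k,k,.018),S((668,185))),(cs,(-k,k,0),S((672,350))),(cs,(-k,-k,.018),S((738,80))),(cs,(k,-k,.018),S((390,75))),(cs,(-k,-k,0),S((745,220))),
(cw,(k,-k,.018),W((425,283))),(cw,(-k,-k,.018),W((748,448))),(cw,(k,-k,0),W((405,222))),(cw,(-k,-k,0),W((690,368)))]
def f(v,full=False,use=(0,1)):
    Rm=R.from_euler("ZYX",[v[3],v[4],v[5]]); r=[]
    for c,q,p in pts:
        if (c is cs and 0 in use) or (c is cw and 1 in use): r+=list(proj(c,Rm.apply(q)+v[:3])-p)
    return np.array(r)
for use in((0,1),(0,),(1,)):
  for tilt in (0,1):
    x0=np.array([.4646,-.2776,.145,np.radians(158)])
    g=(lambda u:f(np.r_[u,0,0],use=use)) if not tilt else (lambda u:f(u,use=use))
    s=least_squares(g,x0 if not tilt else np.r_[x0,0,0]); print(use,s.x[:3].round(4),np.degrees(s.x[3:]).round(1),"rms",np.sqrt(np.mean(s.fun**2)).round(2))
print(t, "hub-tcp",(s.x[:3]-t).round(4))
E
```

```text
(0, 1) [ 0.4653 -0.2729  0.1419] [163.8] rms 1.13
(0, 1) [ 0.4652 -0.2732  0.1419] [163.7  -0.9   1.5] rms 1.07
(0,) [ 0.4667 -0.2502  0.1347] [163.7] rms 0.43
(0,) [ 0.4664 -0.2522  0.1354] [164.2  -1.1   0.6] rms 0.36
(1,) [ 0.4696 -0.2776  0.1292] [163.1] rms 0.68
(1,) [ 0.471  -0.2783  0.1264] [163.5   1.7  -1.5] rms 0.53
[ 0.40874631 -0.25603058  0.17908182] hub-tcp [ 0.0623 -0.0223 -0.0527]
```

```bash
python3 - <<'E'
from ov import *
for i in range(6): capture("top"); print(get_obs()["tool_pos"].round(4),get_obs()["ee_rot"].round(4))
plan([.4082,-.2569,.165],6.7)
E
```

```text
[ 0.4087 -0.2561  0.1791] [0.6362 0.7715 0.     0.    ]
[ 0.4086 -0.2562  0.1791] [ 0.6363  0.7715 -0.      0.    ]
[ 0.4086 -0.2563  0.1791] [ 6.363e-01  7.714e-01 -0.000e+00  1.000e-04]
[ 0.4085 -0.2564  0.1792] [6.364e-01 7.714e-01 0.000e+00 1.000e-04]
[ 0.4085 -0.2564  0.1791] [ 0.6364  0.7713 -0.      0.    ]
[ 0.4084 -0.2564  0.1791] [ 0.6365  0.7713 -0.      0.    ]
shift [-0.0004 -0.0003  0.0141] turn [0.     0.     0.0741] cur yaw 10.94 -> 6.700000000000003 pos [ 0.4084 -0.2564  0.1791] j [-0.56  0.17  1.97 -0.    1.   -0.75] rows 0.3386408339250057 0.5926945773715027
```

Emit:
arm_command(
  targets=[
    [1,0,0,0,0,0,0.037],
    [1,-0.0004,-0.0003,0,0,0,0.074],
    [1,-0.0004,-0.0003,0.008,0,0,0.074],
    [1,-0.0004,-0.0003,0.014,0,0,0.074],
    [1,-0.0004,-0.0003,0.014,0,0,0.074],
  ],
)

```text
clock: 7.6
tool_pos: [0.4074, -0.2564, 0.1635]
ee_rot: [0.664, 0.748, -0.0, -0.001]
ft_force: [-0.2, 0.5, -1.7]
gripper_width: 0.0214
```

```bash
python3 - <<'E'
from ov import *
for i in range(4): capture("side")
t=get_obs()["tool_pos"];print(t, get_obs()["ft_force"])
h=159.4;a=np.radians(h);hub=t[:2]-.06*np.array([np.cos(a),np.sin(a)]); print(hub)
show("side",(195,240,295,340),6,"o3",(.464,-.278),-20.6,hub,h,t[2]-.037)
show("wrist",(290,200,470,340),4,"o4",(.464,-.278),-20.6,hub,h,t[2]-.037)
c=show("top",(370,270,450,340),8,"o5",(.464,-.278),-20.6,hub,h,t[2]-.037)
E
```

```text
[ 0.40824594 -0.25689952  0.16501803] [-0.98765171 -0.99388115 -0.97167579]
[ 0.46440951 -0.27801002]
```

View pics/o3.png

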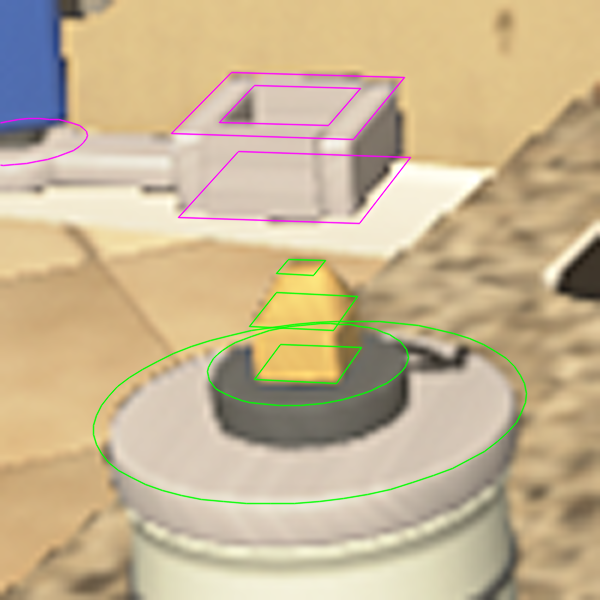

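View pics/o4.png

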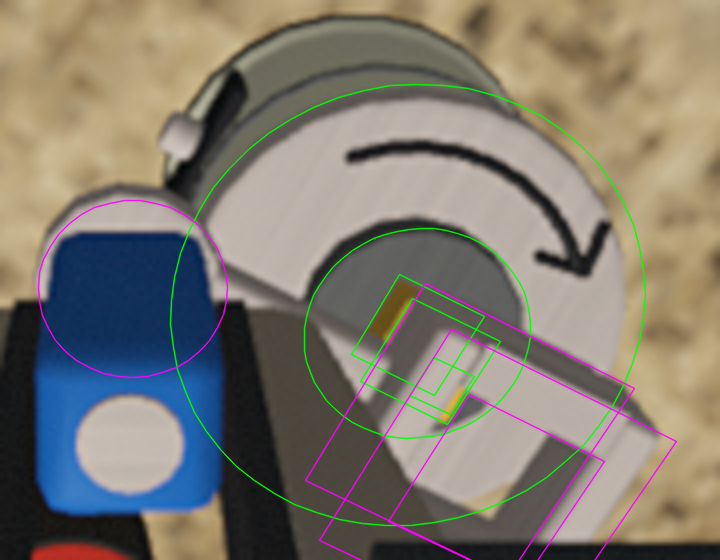

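View pics/o5.png

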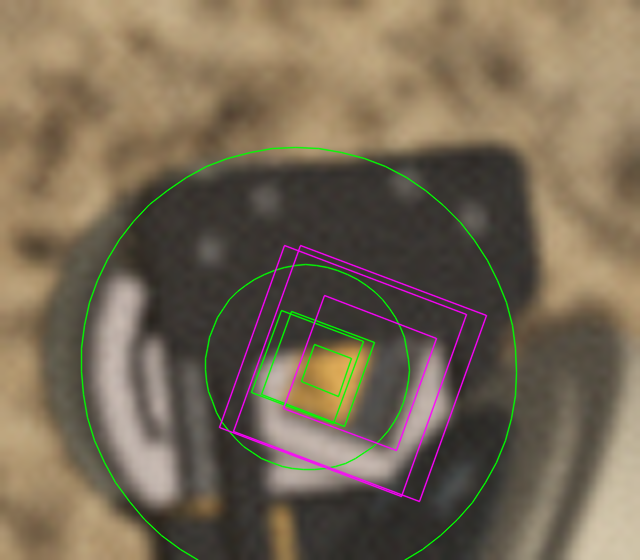

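Emit:
arm_command(
  targets=[
    [1,0,0,0.008,0,0,0],
    [1,0,0,0.014,0,0,0],
    [1,0,0,0.02,0,0,0],
    [1,0,0,0.025,0,0,0],
    [1,0,0,0.025,0,0,0],
  ],
)

```text
clock: 8.37
tool_pos: [0.4075, -0.2564, 0.1387]
ee_rot: [0.665, 0.747, -0.0, -0.001]
ft_force: [-0.0, 0.6, -2.5]
gripper_width: 0.0216
```

```bash
python3 - <<'E'
from ov import *
for i in range(3): capture("side")
o=get_obs();t=o["tool_pos"];print(t, o["ft_force"],o["ft_torque"])
h=159.4;a=np.radians(h);hub=t[:2]-.06*np.array([np.cos(a),np.sin(a)])
show("side",(195,240,295,340),6,"o6",(.464,-.278),-20.6,hub,h,t[2]-.037)
E
```

```text
[ 0.40826121 -0.25692816  0.14000234] [ 1.08471869 -0.43655579 -2.23040654] [-0.02176623  0.0747323   0.00552222]
```

View pics/o6.png

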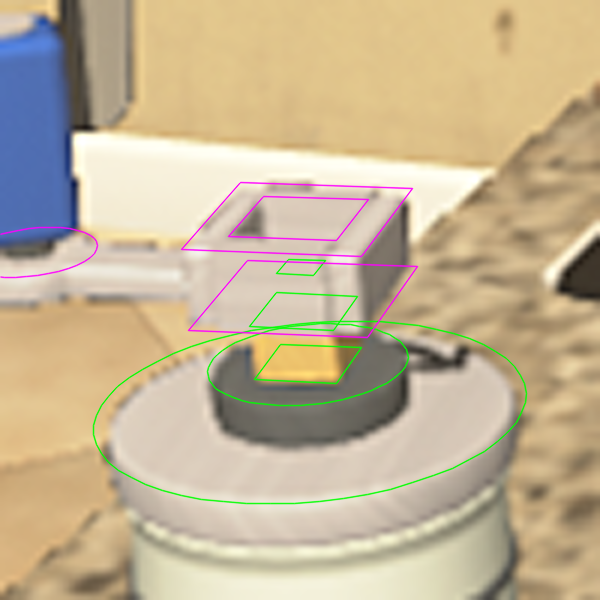

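Emit:
arm_command(
  targets=[
    [1,0,0,0.003,0,0,0],
    [1,0,0,0.006,0,0,0],
    [1,0,0,0.009,0,0,0],
    [1,0,0,0.011,0,0,0],
    [1,0,0,0.011,0,0,0],
  ],
)

```text
clock: 8.98
tool_pos: [0.4079, -0.2567, 0.1285]
ee_rot: [0.665, 0.747, -0.0, -0.0]
ft_force: [0.2, -0.1, -1.8]
gripper_width: 0.022
```

```bash
python3 - <<'E'
from ov import *
for i in range(3): capture("side")
o=get_obs();t=o["tool_pos"];print(t, o["ft_force"],o["ft_torque"])
h=159.4;a=np.radians(h);hub=t[:2]-.06*np.array([np.cos(a),np.sin(a)])
show("side",(195,240,295,340),6,"o7",(.464,-.278),-20.6,hub,h,t[2]-.037)
E
```

```text
[ 0.40821793 -0.25691775  0.12907078] [ 0.72268217  0.25495972 -1.18185892] [-0.05776295  0.05105213  0.0239803 ]
```

View pics/o7.png

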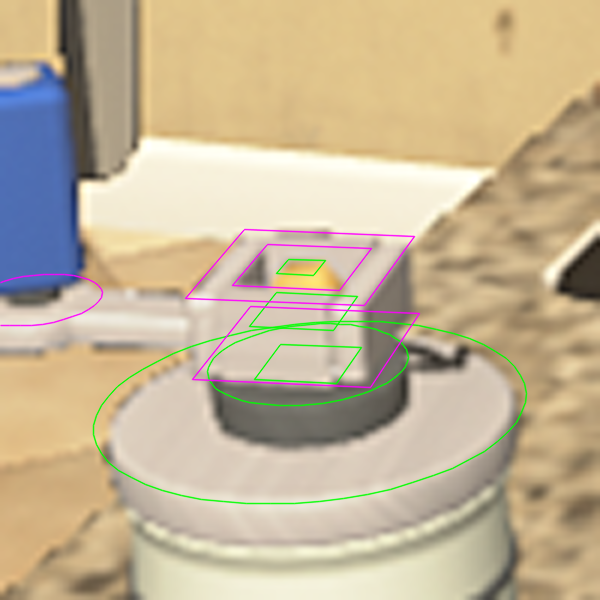

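Emit:
arm_command(
  targets=[
    [1,0,0,0.001,0,0,0],
    [1,0,0,0.002,0,0,0],
    [1,0,0,0.003,0,0,0],
    [1,0,0,0.004,0,0,0],
    [1,0,0,0.004,0,0,0],
  ],
)

```text
clock: 9.6
tool_pos: [0.4082, -0.2569, 0.125]
ee_rot: [0.665, 0.747, 0.0, -0.0]
ft_force: [-0.6, -0.0, -0.3]
gripper_width: 0.0219
```

```bash
python3 - <<'E'
from ov import *
for i in range(3): capture("side")
o=get_obs();t=o["tool_pos"];print(t, o["ft_force"],o["ft_torque"])
h=159.4;a=np.radians(h);hub=t[:2]-.06*np.array([np.cos(a),np.sin(a)])
show("side",(195,240,295,340),6,"o8",(.464,-.278),-20.6,hub,h,t[2]-.037)
E
```

```text
[ 0.40823474 -0.25690291  0.12509454] [-0.88322649  0.5541478  -1.10766147] [-0.01309939  0.07136347 -0.00306219]
```

View pics/o8.png

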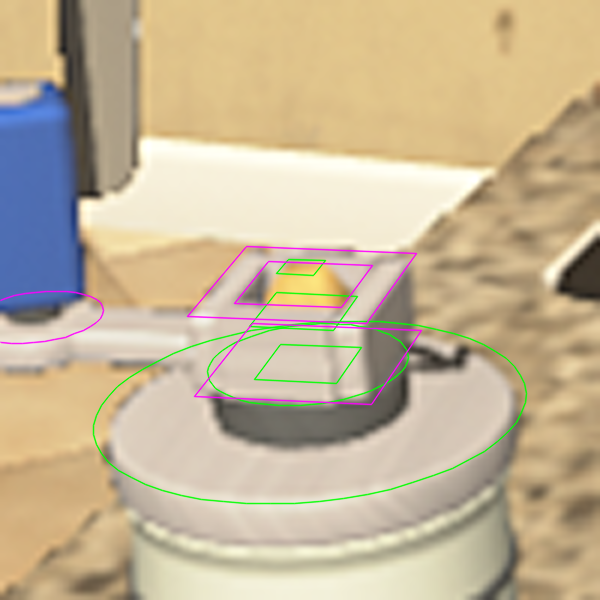

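Emit:
arm_command(
  targets=[
    [1,0,0,0.001,0,0,0],
    [1,0,0,0.001,0,0,0],
    [1,0,0,0.002,0,0,0],
    [1,0,0,0.002,0,0,0],
    [1,0,0,0.002,0,0,0],
  ],
)

```text
clock: 10.22
tool_pos: [0.4082, -0.2569, 0.124]
ee_rot: [0.665, 0.747, -0.0, 0.0]
ft_force: [-5.3, 2.8, 13.2]
gripper_width: 0.0217
```

Emit:
arm_command(
  targets=[
    [1,0,0,0.001,0,0,0],
    [1,0,0,0.001,0,0,0],
    [1,0,0,0.0015,0,0,0],
    [1,0,0,0.0015,0,0,0],
    [1,0,0,0.0015,0,0,0],
  ],
)

```text
clock: 10.63
tool_pos: [0.4078, -0.2568, 0.1231]
ee_rot: [0.665, 0.747, -0.0, -0.0]
ft_force: [-9.1, 5.1, 23.9]
gripper_width: 0.0214
```

```bash
python3 - <<'E'
from ov import *
for i in range(3): capture("side"); print(get_obs()["ft_force"].round(1))
o=get_obs();t=o["tool_pos"];print(t, o["ft_force"],o["ft_torque"])
h=159.4;a=np.radians(h);hub=t[:2]-.06*np.array([np.cos(a),np.sin(a)])
show("side",(195,240,295,340),6,"o9",(.464,-.278),-20.6,hub,h,t[2]-.037)
c=capture("wrist"); save(c,"w9")
E
```

```text
[-9.6  4.4 23.1]
[-9.3  4.9 23.3]
[-9.8  5.2 24.3]
[ 0.40784967 -0.25683794  0.12316761] [-9.81733766  5.16230361 24.34552791] [0.60892829 1.27134849 0.01710051]
```

View pics/o9.png

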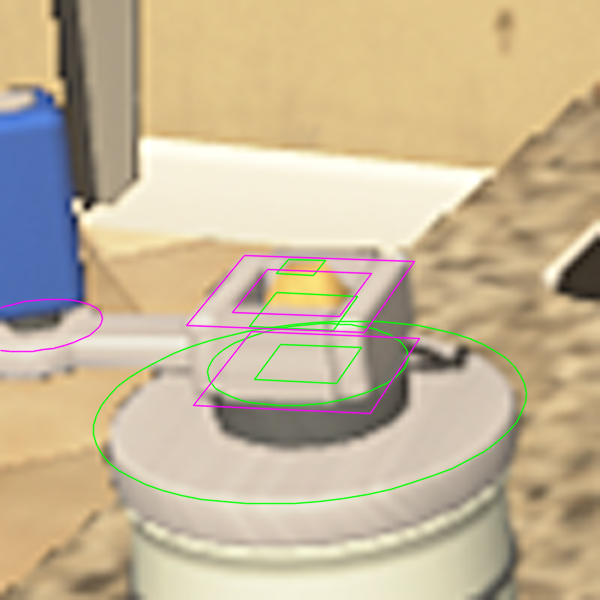

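View pics/w9.png

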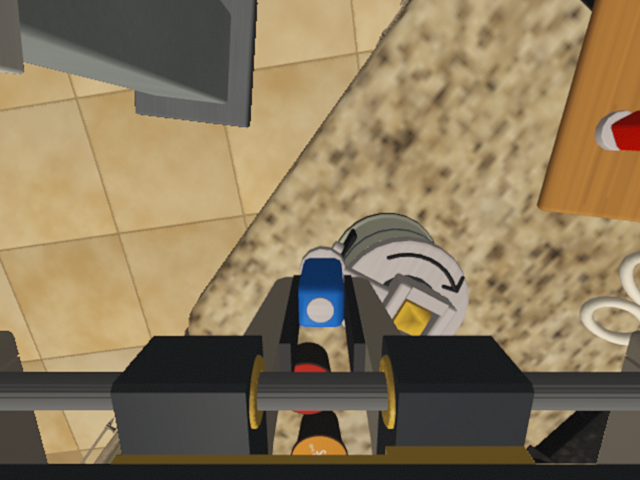

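```bash
python3 - <<'E'
from ov import *
show("side",(205,250,280,325),8,"p1",(.464,-.278),-20.6,(.464,-.278),159.4,.088)
show("wrist",(330,240,460,340),6,"p2",(.464,-.278),-20.6,(.464,-.278),159.4,.088)
E
```

```text
(no output)
```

View pics/p1.png

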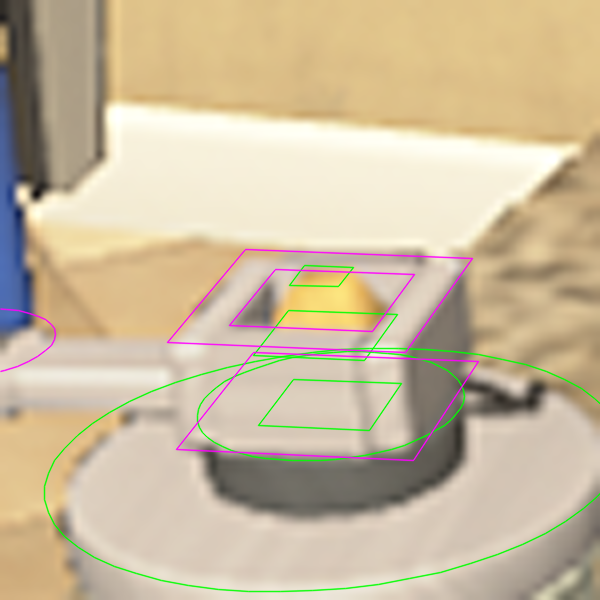

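View pics/p2.png

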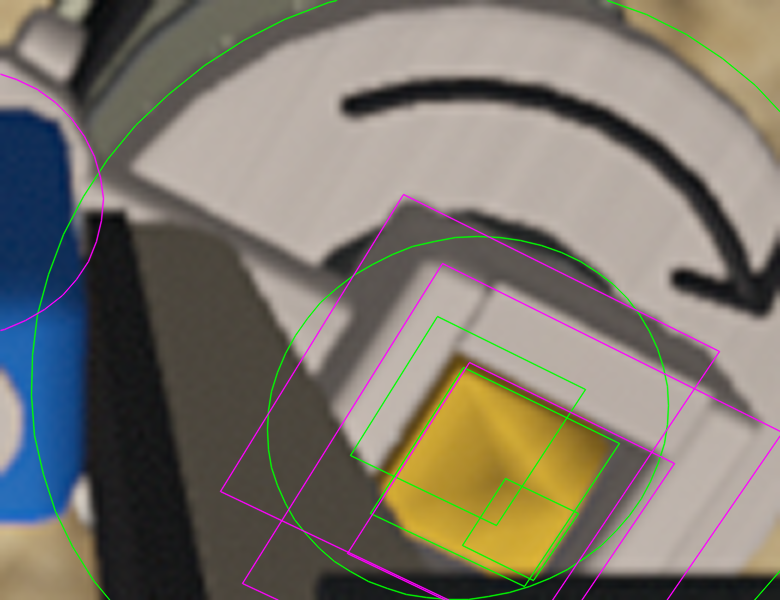

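Emit:
arm_command(
  targets=[
    [1,0.0003,-0.0005,0,0,0,0],
    [1,0.0005,-0.001,0,0,0,0],
    [1,0.0008,-0.0014,-0.0005,0,0,0],
    [1,0.0008,-0.0014,-0.001,0,0,0],
    [1,0.0008,-0.0014,-0.001,0,0,0],
  ],
)

```text
clock: 11.4
tool_pos: [0.4078, -0.2568, 0.1238]
ee_rot: [0.665, 0.747, 0.0, 0.001]
ft_force: [-1.2, 1.0, 8.5]
gripper_width: 0.0216
```

```bash
cat > wind.py <<'E'
import numpy as np
def rows(a0,step,n=5,r=.06):
    a=np.radians(a0-step*np.arange(1,n+1)); b=np.radians(a0)
    for t in a: print([1,round(r*(np.sin(t)-np.sin(b)),4),round(r*(np.cos(t)-np.cos(b)),4),0,0,0,0])
E
python3 - <<'E'
from ov import *
from wind import rows
for i in range(3): capture("side"); o=get_obs(); print(o["ft_force"].round(1),o["tool_pos"].round(4))
plan([.407,-.256,.123],6.7)
c=capture("wrist"); cv2.imwrite("pics/p3.png",cv2.resize(c["color"][240:340,330:460,::-1],None,fx=6,fy=6))
for k in range(4): rows(152.7-90*k,18); print()
E
```

```text
[-1.7  1.2  9.9] [ 0.4078 -0.2568  0.1238]
[-0.6  2.4  9.8] [ 0.4078 -0.2568  0.1237]
[-1.7  1.6  9.9] [ 0.4078 -0.2568  0.1238]
shift [ 0.0009 -0.0007  0.0008] turn [ 0.0021  0.0015 -0.    ] cur yaw 6.7 -> 6.699999999999989 pos [ 0.4078 -0.2568  0.1238] j [-0.57  0.25  2.02  0.    0.87 -0.68] rows 0.032500817716562276 0.020582479445158643
[1, np.float64(0.0151), np.float64(0.0111), 0, 0, 0, 0]
[1, np.float64(0.0261), np.float64(0.0264), 0, 0, 0, 0]
[1, np.float64(0.0318), np.float64(0.0442), 0, 0, 0, 0]
[1, np.float64(0.0317), np.float64(0.063), 0, 0, 0, 0]
[1, np.float64(0.0258), np.float64(0.0808), 0, 0, 0, 0]

[1, np.float64(-0.0111), np.float64(0.0151), 0, 0, 0, 0]
[1, np.float64(-0.0264), np.float64(0.0261), 0, 0, 0, 0]
[1, np.float64(-0.0442), np.float64(0.0318), 0, 0, 0, 0]
[1, np.float64(-0.063), np.float64(0.0317), 0, 0, 0, 0]
[1, np.float64(-0.0808), np.float64(0.0258), 0, 0, 0, 0]

[1, np.float64(-0.0151), np.float64(-0.0111), 0, 0, 0, 0]
[1, np.float64(-0.0261), np.float64(-0.0264), 0, 0, 0, 0]
[1, np.float64(-0.0318), np.float64(-0.0442), 0, 0, 0, 0]
[1, np.float64(-0.0317), np.float64(-0.063), 0, 0, 0, 0]
[1, np.float64(-0.0258), np.float64(-0.0808), 0, 0, 0, 0]

[1, np.float64(0.0111), np.float64(-0.0151), 0, 0, 0, 0]
[1, np.float64(0.0264), np.float64(-0.0261), 0, 0, 0, 0]
[1, np.float64(0.0442), np.float64(-0.0318), 0, 0, 0, 0]
[1, np.float64(0.063), np.float64(-0.0317), 0, 0, 0, 0]
[1, np.float64(0.0808), np.float64(-0.0258), 0, 0, 0, 0]
```

View pics/p3.png

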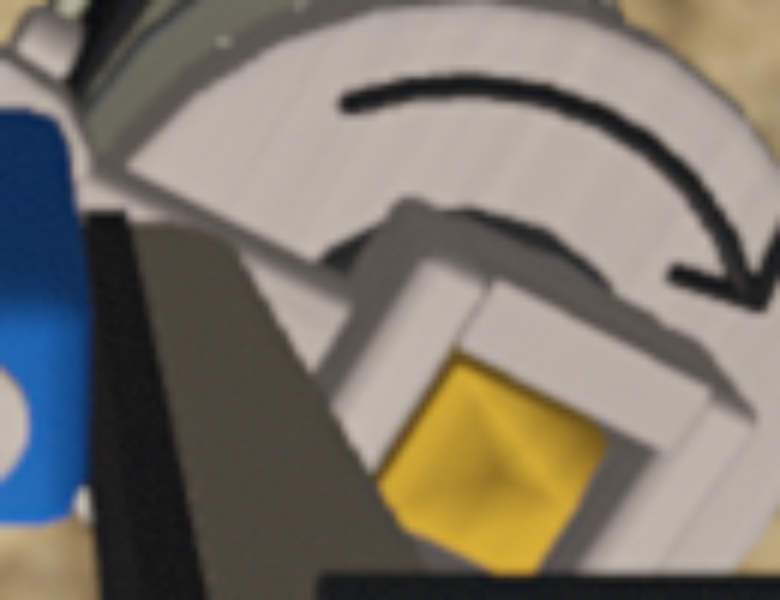

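Emit:
arm_command(
  targets=[
    [1,0.0004,-0.0007,0,0,0,0],
    [1,0.0008,-0.0014,0,0,0,0],
    [1,0.0008,-0.0014,0,0,0,0],
    [1,0.0008,-0.0014,0,0,0,0],
    [1,0.0008,-0.0014,0,0,0,0],
  ],
)

```text
clock: 12.02
tool_pos: [0.4074, -0.2568, 0.1238]
ee_rot: [0.665, 0.747, 0.001, 0.002]
ft_force: [3.0, -0.5, 5.8]
gripper_width: 0.0216
```

```bash
python3 - <<'E'
from ov import *
for i in range(2): capture("side"); o=get_obs(); print(o["ft_force"].round(1),o["tool_pos"].round(4),o["ft_torque"].round(2))
E
```

```text
[ 2.3 -0.2  5.9] [ 0.4074 -0.2568  0.1238] [-0.23 -0.8   0.03]
[2.5 0.3 5.6] [ 0.4074 -0.2568  0.1238] [-0.34 -0.83  0.1 ]
```

```bash
python3 - <<'E'
from wind import rows
rows(152.7,9)
rows(152.7-45,9)
E
```

```text
[1, np.float64(0.008), np.float64(0.005), 0, 0, 0, 0]
[1, np.float64(0.0151), np.float64(0.0111), 0, 0, 0, 0]
[1, np.float64(0.0212), np.float64(0.0183), 0, 0, 0, 0]
[1, np.float64(0.0261), np.float64(0.0264), 0, 0, 0, 0]
[1, np.float64(0.0296), np.float64(0.0351), 0, 0, 0, 0]
[1, np.float64(0.0021), np.float64(0.0092), 0, 0, 0, 0]
[1, np.float64(0.0028), np.float64(0.0186), 0, 0, 0, 0]
[1, np.float64(0.0021), np.float64(0.0279), 0, 0, 0, 0]
[1, np.float64(-0.0002), np.float64(0.0371), 0, 0, 0, 0]
[1, np.float64(-0.0038), np.float64(0.0458), 0, 0, 0, 0]
```

Emit:
arm_command(
  targets=[
    [1,0.0078,0.0054,0,0,0,0],
    [1,0.0148,0.0117,0,0,0,0],
    [1,0.0207,0.0191,0,0,0,0],
    [1,0.0258,0.0271,0,0,0,0],
    [1,0.0294,0.0357,0,0,0,0],
  ],
)

```text
clock: 12.53
tool_pos: [0.439, -0.2232, 0.1237]
ee_rot: [0.664, 0.747, 0.0, 0.002]
ft_force: [-0.0, -4.9, 6.2]
gripper_width: 0.0214
```

```bash
python3 - <<'E'
from ov import *
for i in range(2): c=capture("side"); o=get_obs(); print(o["ft_force"].round(1),o["tool_pos"].round(4),o["ft_torque"].round(2))
cv2.imwrite("pics/q1.png",cv2.resize(c["color"][220:340,180:340,::-1],None,fx=5,fy=5))
d=o["tool_pos"][:2]-np.array([.464,-.278]); print(np.linalg.norm(d),np.degrees(np.arctan2(d[1],d[0])))
c=capture("wrist"); save(c,"q2")
E
```

```text
[ 0.3 -0.1  6.7] [ 0.4405 -0.2229  0.1239] [-0.43 -0.06 -0.02]
[ 1.9 -2.   6.5] [ 0.4399 -0.223   0.1238] [-0.59 -0.45  0.05]
0.0600516205557984 113.64229715248901
```

View pics/q1.png

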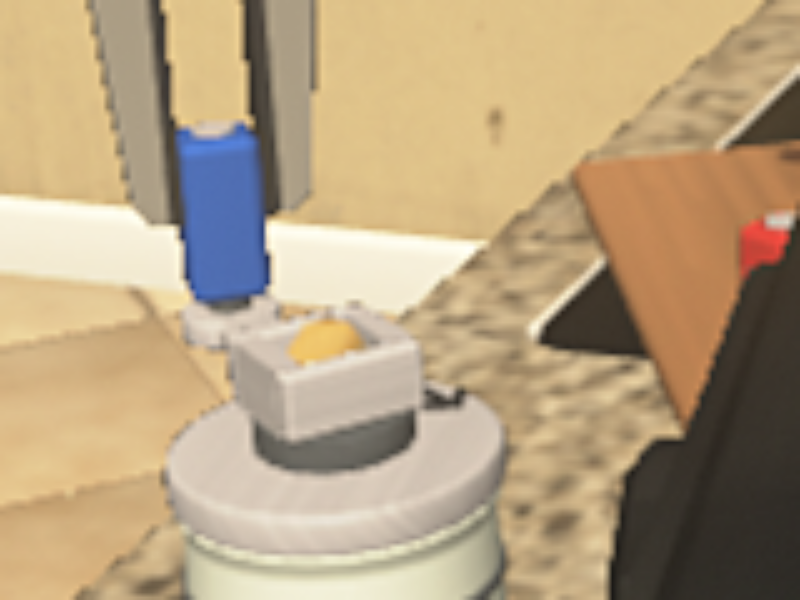

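View pics/q2.png

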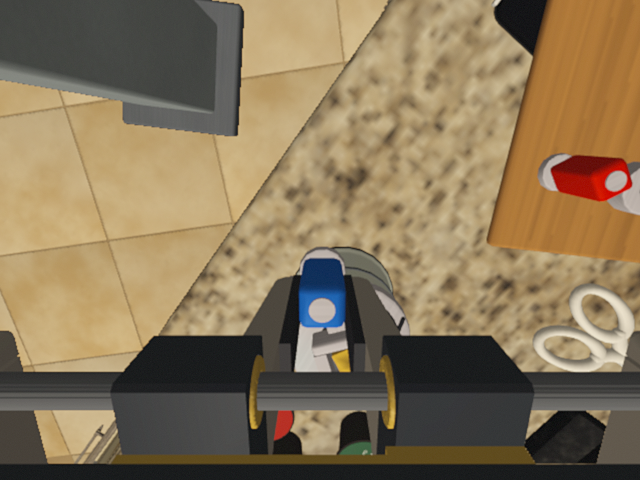

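Emit:
arm_command(
  targets=[
    [1,0.0028,0.0186,0,0,0,0],
    [1,-0.0002,0.0371,0,0,0,0],
    [1,-0.0088,0.0538,0,0,0,0],
    [1,-0.0221,0.067,0,0,0,0],
    [1,-0.0389,0.0754,0,0,0,0],
  ],
)

```text
clock: 13.1
tool_pos: [0.5191, -0.2521, 0.1239]
ee_rot: [0.664, 0.748, 0.001, 0.001]
ft_force: [-2.5, 0.4, 9.1]
gripper_width: 0.0215
```

```bash
cat > chk.py <<'E'
from ov import *
import sys
c=capture("side"); o=get_obs(); print(o["ft_force"].round(1),o["tool_pos"].round(4),o["ft_torque"].round(2),o["gripper_width"],o["clock"])
cv2.imwrite(f"pics/{sys.argv[1]}.png",cv2.resize(c["color"][220:340,180:340,::-1],None,fx=5,fy=5))
d=o["tool_pos"][:2]-np.array([.464,-.278]); print(np.linalg.norm(d),np.degrees(np.arctan2(d[1],d[0])))
E
python3 chk.py q3
```

```text
[ 2.  -1.7  9.4] [ 0.5204 -0.2553  0.124 ] [-0.12 -0.23  0.04] 0.021476004958686925 13.15
0.06085641186798699 21.946689566730992
```

View pics/q3.png

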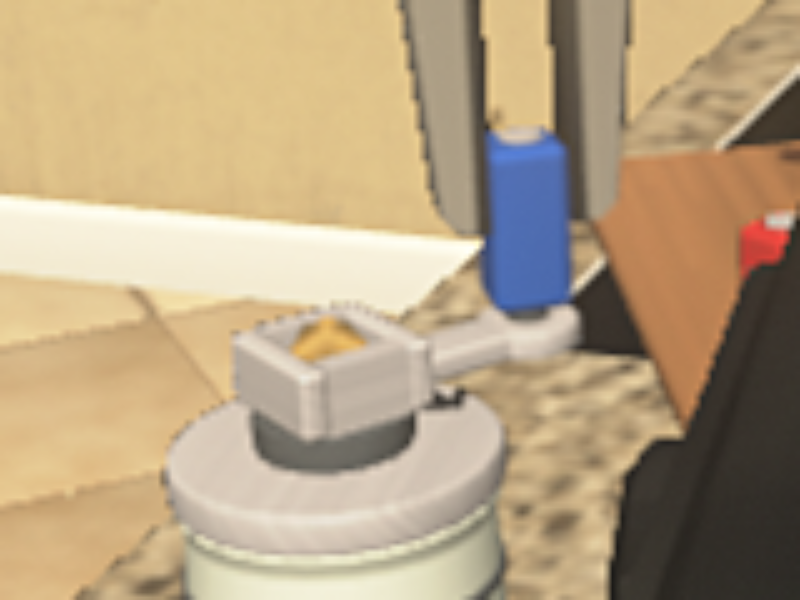

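Seated and turning well. Continue with B, C, D.

Emit:
arm_command(
  targets=[
    [1,-0.0186,0.0028,0,0,0,0],
    [1,-0.0371,-0.0002,0,0,0,0],
    [1,-0.0538,-0.0088,0,0,0,0],
    [1,-0.067,-0.0221,0,0,0,0],
    [1,-0.0754,-0.0389,0,0,0,0],
  ],
)

```text
clock: 13.57
tool_pos: [0.4897, -0.3343, 0.1244]
ee_rot: [0.665, 0.747, 0.001, 0.003]
ft_force: [2.1, -0.8, 7.2]
gripper_width: 0.0218
```

Emit:
arm_command(
  targets=[
    [1,-0.0028,-0.0186,0,0,0,0],
    [1,0.0002,-0.0371,0,0,0,0],
    [1,0.0088,-0.0538,0,0,0,0],
    [1,0.0221,-0.067,0,0,0,0],
    [1,0.0389,-0.0754,0,0,0,0],
  ],
)

```text
clock: 13.98
tool_pos: [0.4083, -0.3032, 0.124]
ee_rot: [0.665, 0.747, 0.0, 0.003]
ft_force: [11.2, 2.0, 3.2]
gripper_width: 0.0215
```

Emit:
arm_command(
  targets=[
    [1,0.0186,-0.0028,0,0,0,0],
    [1,0.0371,0.0002,0,0,0,0],
    [1,0.0538,0.0088,0,0,0,0],
    [1,0.067,0.0221,0,0,0,0],
    [1,0.0754,0.0389,0,0,0,0],
  ],
)

```text
clock: 14.4
tool_pos: [0.4395, -0.2234, 0.1239]
ee_rot: [0.664, 0.747, 0.0, 0.003]
ft_force: [4.2, -14.7, -2.3]
gripper_width: 0.0217
```

```bash
python3 chk.py q4
```

```text
[ 3.9 -3.  -0.2] [ 0.4426 -0.2228  0.1241] [-0.65 -0.41  0.07] 0.021679475971857612 14.45
0.059173606719701746 111.23781604161
```

View pics/q4.png

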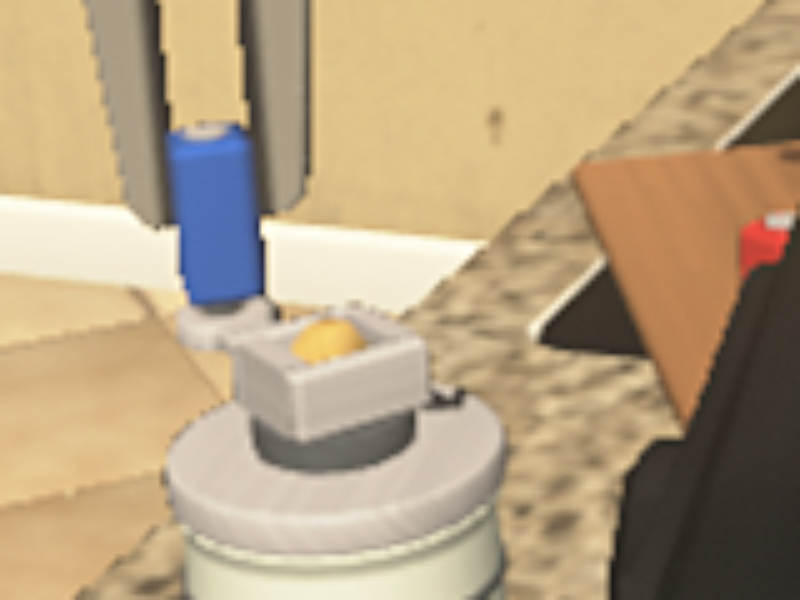

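Emit:
arm_command(
  targets=[
    [1,0.0028,0.0186,0.0003,0,0,0],
    [1,-0.0002,0.0371,0.0005,0,0,0],
    [1,-0.0088,0.0538,0.0005,0,0,0],
    [1,-0.0221,0.067,0.0005,0,0,0],
    [1,-0.0389,0.0754,0.0005,0,0,0],
  ],
)

```text
clock: 14.87
tool_pos: [0.5189, -0.2523, 0.1235]
ee_rot: [0.664, 0.748, 0.0, 0.001]
ft_force: [-3.2, 0.2, 11.2]
gripper_width: 0.0216
```

Emit:
arm_command(
  targets=[
    [1,-0.0186,0.0028,0,0,0,0],
    [1,-0.0371,-0.0002,0,0,0,0],
    [1,-0.0538,-0.0088,0,0,0,0],
    [1,-0.067,-0.0221,0,0,0,0],
    [1,-0.0754,-0.0389,0,0,0,0],
  ],
)

```text
clock: 15.28
tool_pos: [0.4896, -0.3341, 0.1241]
ee_rot: [0.665, 0.747, 0.001, 0.003]
ft_force: [2.0, 2.0, 9.0]
gripper_width: 0.0216
```

Emit:
arm_command(
  targets=[
    [1,-0.0028,-0.0186,0,0,0,0],
    [1,0.0002,-0.0371,0,0,0,0],
    [1,0.0088,-0.0538,0,0,0,0],
    [1,0.0221,-0.067,0,0,0,0],
    [1,0.0389,-0.0754,0,0,0,0],
  ],
)

```text
clock: 15.7
tool_pos: [0.4086, -0.3033, 0.1238]
ee_rot: [0.665, 0.747, 0.0, 0.003]
ft_force: [10.8, 2.9, 6.0]
gripper_width: 0.0215
```

Emit:
arm_command(
  targets=[
    [1,0.0186,-0.0028,0,0,0,0],
    [1,0.0371,0.0002,0,0,0,0],
    [1,0.0538,0.0088,0,0,0,0],
    [1,0.067,0.0221,0,0,0,0],
    [1,0.0754,0.0389,0,0,0,0],
  ],
)

```text
clock: 16.12
tool_pos: [0.4396, -0.2234, 0.1237]
ee_rot: [0.664, 0.747, 0.0, 0.003]
ft_force: [5.0, -13.0, -0.2]
gripper_width: 0.0217
```

```bash
python3 chk.py q5
```

```text
[ 3.9 -1.3  2.7] [ 0.4427 -0.2228  0.1239] [-0.34 -0.37 -0.02] 0.021619112749535034 16.1667
0.05917524553604515 111.1158544567902
```

View pics/q5.png

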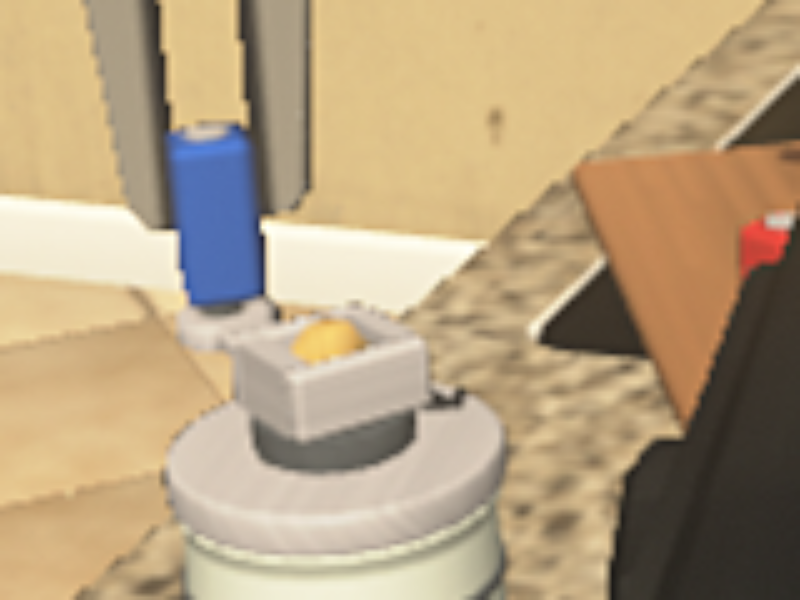

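Emit:
arm_command(
  targets=[
    [1,0,0,0,0,0,0],
    [0.8,0,0,0,0,0,0],
    [0.6,0,0,0,0,0,0],
    [0.45,0,0,0,0,0,0],
    [0.45,0,0,0,0,0,0],
  ],
)

```text
clock: 16.58
tool_pos: [0.4368, -0.2221, 0.1219]
ee_rot: [0.665, 0.747, -0.0, -0.0]
ft_force: [-0.4, -0.7, -0.0]
gripper_width: 0.0391
```

Emit:
arm_command(
  targets=[
    [0.45,0,0,0,0,0,0],
    [0.45,0,0,0,0,0,0],
    [0.45,0,0,0,0,0,0],
    [0.45,0,0,0,0,0,0],
    [0.45,0,0,0,0,0,0],
  ],
)

```text
clock: 17.0
tool_pos: [0.4372, -0.2223, 0.122]
ee_rot: [0.665, 0.747, -0.0, -0.0]
ft_force: [0.7, -0.2, -0.5]
gripper_width: 0.0503
```

```bash
python3 chk.py q6; python3 -c "
from h import *
save(capture('wrist'),'q7')"
```

```text
[0.  0.2 0.1] [ 0.4372 -0.2223  0.1221] [-0.07  0.09  0.01] 0.05075470788755632 17.05
0.061816182186221015 115.66235782026553
```

View pics/q6.png

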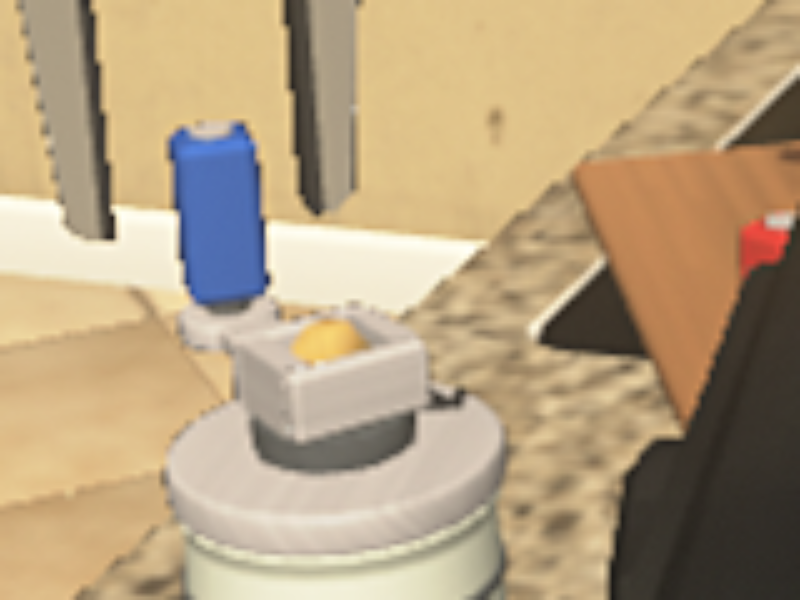

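View pics/q7.png

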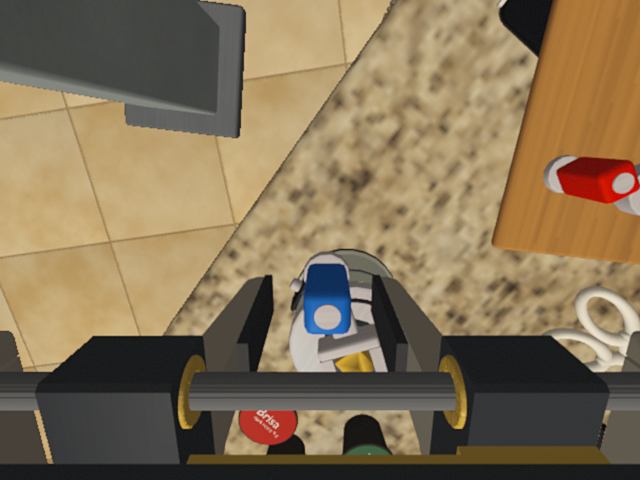

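Released, and both fingers stand clear of the knob. Retreat straight up.

Emit:
arm_command(
  targets=[
    [0.45,0,0,-0.015,0,0,0],
    [0.45,0,0,-0.04,0,0,0],
    [0.45,0,0,-0.07,0,0,0],
    [0.45,0,0,-0.1,0,0,0],
    [0.45,0,0,-0.12,0,0,0],
  ],
)

```text
clock: 17.52
tool_pos: [0.4379, -0.2226, 0.2448]
ee_rot: [0.665, 0.747, 0.0, 0.001]
ft_force: [1.0, -0.1, -0.5]
gripper_width: 0.0505
```

Emit:
arm_command(
  targets=[
    [0.45,0,0,0,0,0,0],
    [0.45,0,0,0,0,0,0],
    [0.45,0,0,0,0,0,0],
    [0.45,0,0,0,0,0,0],
    [0.45,0,0,0,0,0,0],
  ],
)

```text
clock: 17.93
tool_pos: [0.4366, -0.2219, 0.2408]
ee_rot: [0.665, 0.747, -0.0, -0.001]
ft_force: [0.5, -0.4, 0.4]
gripper_width: 0.0504
```

```bash
python3 - <<'E'
from ov import *
o=get_obs(); print(o["ft_force"].round(1),o["tool_pos"].round(4),o["clock"])
show("side",(205,250,280,325),8,"r1",(.464,-.278),24,(.464,-.278),113,.088)
c=capture("top"); save(c,"r2")
for t in ["spare_crank","crank"]:
    for s in silhouettes(c,t)[:1]: print(t,s["confidence"],s["pixel"])
E
```

```text
[ 0.5 -0.4  0.4] [ 0.4366 -0.2219  0.2408] 17.9333
spare_crank 0.71 [331.6, 209.1]
```

View pics/r1.png

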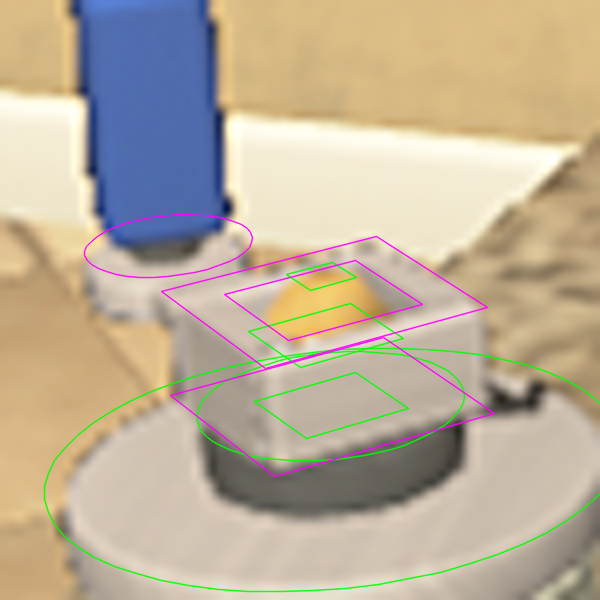

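View pics/r2.png

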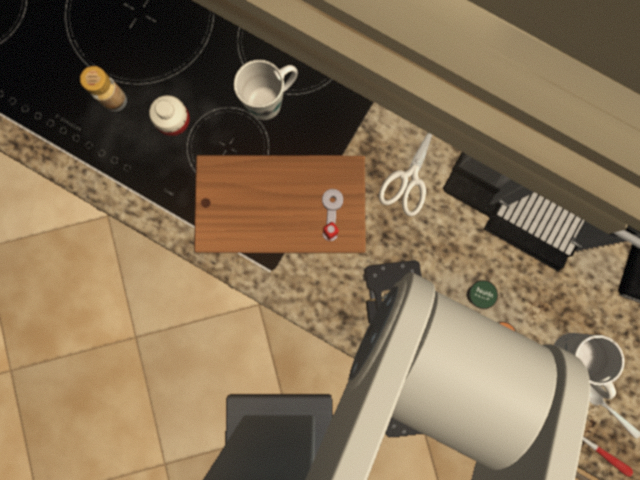

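```bash
python3 -c "
from rig import *
print(hand_in())"
```

```text
the job is handed in; nothing more can be done
None
```

I took the blue-knobbed crank, fitted it onto the mill's square shaft, wound it clockwise about 765° (2.1 turns), let go and raised the arm clear. The job was handed in at about 18 s on the robot's clock.

- **Fit:** Going down, contact came with the tool at about 124 mm height. That is where the hub should meet the flange, given my measured grip height. In the last side picture, with the gripper off, the hub lies within a few millimetres of the drawn fully seated position and the brass tip stands just above its top.
- **Winding:** The forces shown at the end of each winding call stayed under 15 N. I could not read the shaft angle directly. Allowing 20° of slack plus a few degrees, I put it at about 740°, against the 647° needed.
- **At rest:** After release the contact force read near zero, and the crank looked steady in the pictures.
- **Red-knobbed crank:** It lies where it was in the top picture, about 2 pixels from the first reading.

Three checks disagreed or failed:
- **Crank position:** Above the shaft, the fits from the side and wrist cameras alone differed by up to 27 mm along the side camera's depth direction. I used the combined fit, which agreed with the arm's own position to about 1 mm.
- **Grip height:** The grip on the knob was about 8 to 9 mm higher than planned, because the fingers were still closing when the lift began. It held.
- **Last detection:** In the final top picture the network did not find the blue crank. The arm hides it there, so the side picture is the evidence that it is seated.

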